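# Load a carrier tray and contact-test the sensor modules

### The job

Draw the carrier tray out by its pull tab from under the pile of sample cases in the rack, leaving the pile standing there, and set it on the tester's slide rails. Lay every sensor module from the bench flat in a pocket of its own in that tray, terminals up, and with all of them aboard slide the tray fully home under the contact head. Press the plunger down to its stop, keep it there for two seconds while the tester reads, let it spring back up, then draw the loaded tray back out on the rails until it is clear of the head; leave everything else on the bench as it is.

Things in the scene. Friction and masses are not known exactly. Their poses are not given: they have to be found in the camera images.
- tray_mid (a point): carrier tray under the pile of cases in the rack, the one to draw: black plastic, 110 mm long (x) x 156 mm wide (y) x 14 mm high, 110 g. Point: its centre, 7 mm above its underside. Four pockets 42 mm (x) x 70 mm (y), floors 4 mm above the underside, centred at x = +-29 mm, y = +-38 mm, for modules with their long side along the tray's y. Rim and the rib along y (16 mm thick, across the middle) 14 mm high; rib along x 10 mm high, 6 mm thick
- tray_tab (a point): pull tab of that tray: flat bar 30 mm wide (y) and 10 mm thick (1 to 11 mm above the tray's underside), sticking out of the tray's front in -x from 55 to 101 mm from the tray's centre. Point: in the tab, 87 mm from the tray's centre, at mid-thickness (6 mm above the underside). The tray's weight hangs 87 mm from here: hold it firmly when lifting
- case_low_c (a point): closed white sample case lying on the tray, 108 x 152 x 16 mm, 180 g. Point: its centre, 8 mm above its underside
- case_mid_c (a point): a second case of that kind, lying on the first; point likewise
- case_top_c (a point): smaller closed white sample case on top of the pile, 80 x 120 x 24 mm, about 150 g. Point: its centre, 12 mm above its underside
- rack_deck (a point): aluminium stacking rack, fixed. Point: middle of its deck, 20 mm above the bench, under the centre of the tray and the pile of cases. x points away from its open front: the tray draws straight and level along -x on to two ledges level with the deck (|y| 56 to 84 mm, to x = -197 mm, open between). After 118 mm it is clear of the lips; the pile, about 0.5 kg, then drops 14 mm on to the deck
- rack_front (a point): middle of the rack's front, at deck height, between its two front lips (|y| 62 to 87 mm, 18 to 42 mm above the deck), which hold back the cases and let the tray pass under with 4 mm to spare; same axes as rack_deck
- tester_nest (a point): contact tester, white and aluminium, fixed. Point: where the tray's centre lies when home, against the rear stop (27 mm above the bench). x points into the tester; the tray goes in with its tab trailing to -x. Two slide rails, tops 20 mm above the bench, |y| 54 to 76 mm, from x = -200 to 75 mm, with a channel between them (floor 6 mm above the bench)
- tester_load (a point): loading place on the rails: the tray's centre with the tray clear in front of the tester's head, 130 mm before tester_nest along -x; same axes. From here the tray slides straight in along x. Side guides start flared at x = 44 mm from here and leave 5 mm each side; they stand 12 mm above the rail tops
- tester_platen (a point): middle of the underside of the contact platen when up, 98 mm above the bench (pins hang to 82 mm), straight above tester_nest; 68 mm (x) x 140 mm (y). Above it a bridge, x within 26 mm, |y| to 120 mm, 150 to 172 mm above the bench, on round columns at |y| = 106 mm, with a small read-out on it at y = -60 to -110 mm, to 202 mm
- plunger_top (a point): top of the tester's plunger: black mushroom head 48 mm in diameter, straight above tester_nest. Point: centre of its top face, about 222 mm above the bench when up; moves with the plunger
- plunger (a joint): plunger travel in m: 0 = up, 0.020 = down on its stop; a spring returns it (about 6 N at rest, 13 N at the stop)
- module_1_mid (a point): red potted sensor module, a box 60 mm long (its x axis) x 32 mm wide (y) x 28 mm high with a small blue terminal block (40 x 16 x 10 mm) centred on top (38 mm high in all), 85 g; loose, lying flat on the bench, terminals up. Point: centre of the 28 mm high box, 14 mm above its underside. All modules are alike; two to four are present
- module_2_mid (a point): sensor module like module_1, or absent; point likewise
- module_3_mid (a point): sensor module like module_1, or absent; point likewise
- module_4_mid (a point): sensor module like module_1, or absent; point likewise
- post_holder: steel post holder bolted to the bench among the modules: foot 46 x 30 x 8 mm, post 25 mm in diameter, 54 mm high; origin at the centre of its underside; leave alone
- daq: white data-acquisition box 112 x 80 x 30 mm, loose at the back; origin at the centre of its underside; leave alone
- screwdriver: screwdriver 170 mm long lying at the right, loose; origin at the centre of its underside; leave alone
- hard_case: black flat hard case 200 x 150 x 34 mm, loose at the left; origin at the centre of its underside; leave alone
Mind the look-alikes: they are no part of the job. Leave any pink or purple look-alike of the part that bears case_mid_c alone.

How it is judged:
On the way, in this order (a step that is already met when the one before it is completed fails the run):
1. the tray is drawn clear of the rack's lips and the pile of cases stands on the rack's deck (x of tray_mid in the frame of rack_deck below -0.118 m and z of case_low_c in the frame of rack_deck between 0.002 and 0.014 m and horizontal distance between each of case_low_c, case_mid_c, case_top_c and rack_deck below 0.025 m and angle between each of case_low_c, case_mid_c, case_top_c's own z axis and vertical below 0.1 rad and z of case_mid_c in the frame of rack_deck between 0.018 and 0.03 m and z of case_top_c in the frame of rack_deck between 0.038 and 0.05 m), for 0.2 s.
2. the tray is home in the tester with every module in a pocket, terminals up (x of tray_mid in the frame of tester_nest between -0.007 and 0.006 m and y of tray_mid in the frame of tester_nest between -0.01 and 0.01 m and z of tray_mid in the frame of tester_nest between -0.004 and 0.004 m and angle between the x axis of tray_mid and the x axis of tester_nest, either way round below 0.1 rad and x of module_1_mid in the frame of tray_mid between -0.041 and 0.041 m and y of module_1_mid in the frame of tray_mid between -0.05 and 0.05 m and z of module_1_mid in the frame of tray_mid between 0.006 and 0.0145 m and angle between each of module_1_mid, module_2_mid, module_3_mid, module_4_mid's own z axis and vertical below 0.12 rad and x of module_2_mid in the frame of tray_mid between -0.041 and 0.041 m and y of module_2_mid in the frame of tray_mid between -0.05 and 0.05 m and z of module_2_mid in the frame of tray_mid between 0.006 and 0.0145 m and x of module_3_mid in the frame of tray_mid between -0.041 and 0.041 m and y of module_3_mid in the frame of tray_mid between -0.05 and 0.05 m and z of module_3_mid in the frame of tray_mid between 0.006 and 0.0145 m and x of module_4_mid in the frame of tray_mid between -0.041 and 0.041 m and y of module_4_mid in the frame of tray_mid between -0.05 and 0.05 m and z of module_4_mid in the frame of tray_mid between 0.006 and 0.0145 m), for 0.3 s.
3. the plunger is held down on its stop for a second with the loaded tray home (all of step 2 and value of joint plunger above 0.0185 m), for 1 s.
4. the plunger has sprung back up (value of joint plunger below 0.003 m), for 0.1 s.
At the end, for the whole second after the job is handed in: Drawn tray back out on the tester's rails, its centre 90 to 180 mm before home, within 20 mm sideways and 0.15 rad; every module present flat in a pocket of it, terminals up; plunger up; the cases stand piled in order on the rack's deck (within 25 mm, 0.1 rad) (x of tray_mid in the frame of tester_nest between -0.18 and -0.09 m and y of tray_mid in the frame of tester_nest between -0.02 and 0.02 m and z of tray_mid in the frame of tester_nest between -0.004 and 0.004 m and angle between the x axis of tray_mid and the x axis of tester_nest, either way round below 0.15 rad and x of module_1_mid in the frame of tray_mid between -0.041 and 0.041 m and y of module_1_mid in the frame of tray_mid between -0.05 and 0.05 m and z of module_1_mid in the frame of tray_mid between 0.006 and 0.0145 m and angle between each of module_1_mid, module_2_mid, module_3_mid, module_4_mid's own z axis and vertical below 0.12 rad and x of module_2_mid in the frame of tray_mid between -0.041 and 0.041 m and y of module_2_mid in the frame of tray_mid between -0.05 and 0.05 m and z of module_2_mid in the frame of tray_mid between 0.006 and 0.0145 m and x of module_3_mid in the frame of tray_mid between -0.041 and 0.041 m and y of module_3_mid in the frame of tray_mid between -0.05 and 0.05 m and z of module_3_mid in the frame of tray_mid between 0.006 and 0.0145 m and x of module_4_mid in the frame of tray_mid between -0.041 and 0.041 m and y of module_4_mid in the frame of tray_mid between -0.05 and 0.05 m and z of module_4_mid in the frame of tray_mid between 0.006 and 0.0145 m and z of case_low_c in the frame of rack_deck between 0.002 and 0.014 m and horizontal distance between each of case_low_c, case_mid_c, case_top_c and rack_deck below 0.025 m and angle between each of case_low_c, case_mid_c, case_top_c's own z axis and vertical below 0.1 rad and z of case_mid_c in the frame of rack_deck between 0.018 and 0.03 m and z of case_top_c in the frame of rack_deck between 0.038 and 0.05 m and value of joint plunger below 0.003 m); the robot touches nothing.
It fails at once if the pile topples: a case tips past 0.4 rad or leaves the rack (angle between any of case_low_c, case_mid_c, case_top_c's own z axis and vertical above 0.4 rad or horizontal distance between any of case_low_c, case_mid_c, case_top_c and rack_deck above 0.06 m).
It fails at once if a bystander (data box, screwdriver, hard case) is shifted by more than 40 mm (distance of any of daq, screwdriver, hard_case from where it was at the start of the episode above 0.04 m).
It fails at once if the plunger is pressed to its stop while the tray is not home (value of joint plunger above 0.0185 m and not (x of tray_mid in the frame of tester_nest between -0.007 and 0.006 m)).
Of module_1, module_2, module_3, module_4 only 2 to 4 are there at a start; the rules pass over those that are not, and their reading is None.
At some moment in a run one of module_1, module_2, module_3, module_4 may be knocked a few centimetres aside while the robot is not near it.
It also fails if it takes over 210 s, if anything falls off the work surface, if the arm or the gripper's body presses on something with over 40 N, if the wrist force passes 120 N, or if a joint passes its speed limit or range.

### The arm

A 7-joint arm with a two-finger parallel gripper is mounted at the origin on the work surface. World frame = base frame: x ahead of the robot, y to its left, z up, the work surface at z = 0. Lengths are in m, angles in rad, forces in N, time in s.
With the tool pointing down it reaches from about 0.425 to 0.875 m from the base axis. Payload 9.9 kg.
Tool frame: the origin (TCP) lies midway between the tips of the shut fingers; the grasp point (between the pads) lies manip.tcp_to_grasp behind it (manip.tcp_to_grasp is the distance from the TCP to the grasp point, in m); z points along the fingers, y is the direction in which the jaws open and shut (so a half turn about z gives the same grasp; the last joint's range is limited). The gripper opens to 85 mm and grips with 20 to 120 N. Pads are 22 mm wide; open, the fingers measure 114 mm over their backs; the gripper's body (76 mm by 85 mm) begins 54 mm behind the grasp point. The pads swing forward as they close: fully open they stand 13 mm farther back than shut.
Start: joints at [-1.206, 0.576, 0.025, 1.437, -0.015, 1.129, -0.057], TCP at [0.293, 0.608, 0.231] pointing down, gripper open.
Joint ranges: [-2.76, 2.76], [-0.34, 2.15], [-1.52, 1.57], [0.19, 2.46], [-1.09, 4.23], [0.17, 1.99], [-2.82, 2.82]. Speed limits (rad/s): [2.22, 2.22, 3.01, 3.01, 3.14, 3.14, 3.14].

### API

Orientations are given as a unit quaternion [x, y, z, w].
In Python, from plant import manip, vision, workorder, models gives the robot as it stands.
- The arm moves only by the tool step_arm, never from a script. Its argument "commands" is a list of rows, each a list of 4 numbers: the shift along the tool's x, y, z as a fraction of full scale, then the turn about the tool's z as a fraction of full scale. In form: [[tx, ty, tz, twist], ...]. A call has 1 to 20 rows; each row is the pose to reach, as a shift and turn from the pose measured when the call began, along the tool's axes at that moment; what a row does not reach only later rows make up. Full scale, the value 1, is 0.8 m for a shift and 90 degrees for a turn. A row lasts 1/10 s, in which the tool goes at most 50 mm and 8.59 degrees, less where a joint would pass 70% of its speed; a pose out of reach is approached as far as the arm can. A call with a number of a shift or a turn outside -1 to 1 is refused whole. A call with a gripper value outside its range is refused whole. "jaw" is the closure, from -1 (fully open) to 1 (shut), so that 0 is half open, set as the call begins (left out, the last holds). The fingers move at their own pace and stop on an object; "force" is the grip in N (left out, the last holds). Time passes only in rows, so rows that repeat a pose let the fingers close. It gives the time, the measured TCP pose, the force and the opening at its end, in the units of the state.
- manip.observe(): the state, without advancing time (a new reading comes with each control period).
- vision.camera(name): name is "scene" or "top" or "wrist"; returns a dict with "pixels" (384x512x3 uint8, red, green, blue), "K" (3x3 intrinsics, pixels), "origin" and "attitude" of the camera in the world. Camera axes: x right, y down, z forward; pixel columns grow to the right and rows downward; lengths in m; the calibration is good to about 2 mm. A picture is of the moment at which its call begins. There is no depth.
- workorder.job_done(): hands the job in, once; it reports no verdict.
Trained networks look in a picture, given as the dict that the camera call returned (one of the last four; its "shot" number tells which), for a name from the list of things; names that differ only in an ending like _2 or _b are one class to them, and where a whole thing is asked for, a point or a joint stands for the part that bears it (a point fixed in the world has none). Each returns a list of dicts, best first, with "confidence" (0 to 1); they miss things now and then, are a little off and sometimes report something else, mostly with a low value. They report only what shows in the picture. A call takes as long as a camera call. They do not tell look-alikes from the thing itself.
- models.spot_in(picture, query): "centre" ([row, column] as shares, 0 to 1, of the picture: columns of its width, rows of its height, amid what is visible of it).
- models.cut_out(picture, query): "mask" (384x512 bool, what is visible of it) and "centre" ([row, column] as shares, 0 to 1, of the picture: columns of its width, rows of its height, amid what is visible of it).
- models.landmark_of(picture, query): "centre" ([row, column] as shares, 0 to 1, of the picture: columns of its width, rows of its height: a listed point, or the origin of a listed thing).
The state is a dict: "time": time; "q": joint angles; "qd": joint speeds; "effort": joint torques, N m; "tcp_pos": TCP position; "ee_rot": TCP orientation; "contact_force": force on the tool from outside, world axes, zero at the start; "wrist_torque": the same for the moment, N m; "grip_width": finger opening in m.
Only numpy, scipy, OpenCV 4.12 (cv2) and the standard library are available. Lean on these libraries where they do the work, as an engineer would, in place of code of your own. Each camera call takes 0.05 s, during which the arm holds its last target. There are 200 camera calls.

## Working session

There is one attempt and no reset: what is moved stays moved. The work goes in short steps, Python scripts to look and compute and a tool call to move; the robot and the scene stay as the last step left them, time stands still between calls to the robot, and variables do not carry over. Pictures are saved under pics/ and viewed, about 12 in all and at most 16, crops included, and the job is handed in when it is done.

Besides the shell and the picture viewer there is one more tool, called after "Request:" as name([rows], argument=value, ...), one row to a line, values as JSON. step_arm: Moves the arm, as the interface text tells. Shift numbers are shares of 0.8 m and turn numbers shares of 90 degrees, none past 1 either way. Its arguments: {"type":"object","properties":{"commands":{"type":"array","items":{"type":"array","items":{"type":"number"}}},"jaw":{"type":"number"},"force":{"type":"number"}},"required":["commands"]}

```bash
mkdir -p pics; ls
cat > h.py <<'E'
import numpy as np, cv2
from plant import manip, vision, workorder, models
from scipy.spatial.transform import Rotation as R
def rot(c):
    a=np.array(c["attitude"],float)
    return a if a.shape==(3,3) else R.from_quat(a).as_matrix()
def ray(c,rc):
    K=np.array(c["K"]); v=np.array([rc[1]*512,rc[0]*384,1.0])
    return rot(c)@np.linalg.solve(K,v)
def at_z(c,rc,z):
    d=ray(c,rc); o=np.array(c["origin"]); return o+d*(z-o[2])/d[2]
def proj(c,p):
    q=rot(c).T@(np.array(p)-np.array(c["origin"])); u=np.array(c["K"])@q; return u[:2]/u[2]
def save(c,n,crop=None,s=1):
    im=c["pixels"][:,:,::-1]
    if crop: im=im[crop[0]:crop[1],crop[2]:crop[3]]
    cv2.imwrite("pics/"+n,cv2.resize(im,None,fx=s,fy=s,interpolation=cv2.INTER_CUBIC))
E
python3 - <<'E'
from h import *
o=manip.observe(); print({k:np.round(v,3) for k,v in o.items()}, manip.tcp_to_grasp)
Z=dict(tray_mid=.027,tray_tab=.026,case_low_c=.042,case_mid_c=.058,case_top_c=.078,rack_deck=.02,rack_front=.02,tester_nest=.027,tester_load=.027,tester_platen=.098,plunger_top=.222,module_1_mid=.014,post_holder=0,daq=0,screwdriver=0,hard_case=0)
cs={n:vision.camera(n) for n in("scene","top")}
for n,c in cs.items():
    save(c,n+"0.png",s=1.5)
    print(n,c["origin"],np.round(rot(c),2).tolist(), np.array(c["K"])[0,0])
    for q,z in Z.items():
        for r in models.landmark_of(c,q)[:5]:
            if r["confidence"]>.2: print(q,round(r["confidence"],2),np.round(np.array(r["centre"])*[384,512]),np.round(at_z(c,r["centre"],z),3))
E
```

```text
pics
{'time': np.float64(0.0), 'q': array([-1.206,  0.577,  0.025,  1.438, -0.015,  1.129, -0.056]), 'qd': array([ 0.   , -0.001, -0.002, -0.   , -0.002,  0.   , -0.   ]), 'effort': array([-0.0000e+00, -7.6572e+01,  2.2510e+00, -2.8598e+01,  1.5000e-02,
        1.2000e-02, -0.0000e+00]), 'tcp_pos': array([0.293, 0.608, 0.23 ]), 'ee_rot': array([ 0.222,  0.975, -0.001, -0.   ]), 'contact_force': array([0.107, 0.035, 0.781]), 'wrist_torque': array([ 0.01 ,  0.053, -0.001]), 'grip_width': np.float64(0.086)} 0.0187
scene [ 1.17829515 -0.90498877  1.18598446] [[0.81, 0.41, -0.43], [0.59, -0.53, 0.61], [0.02, -0.74, -0.67]] 497.4908822331457
tray_tab 0.65 [283. 198.] [ 0.532 -0.285  0.026]
case_mid_c 0.84 [240. 131.] [ 0.286 -0.304  0.058]
case_mid_c 0.64 [291. 217.] [ 0.613 -0.293  0.058]
case_top_c 0.75 [289. 221.] [ 0.625 -0.29   0.078]
case_top_c 0.72 [257. 264.] [ 0.653 -0.131  0.078]
case_top_c 0.66 [234. 257.] [ 0.583 -0.07   0.078]
tester_nest 0.68 [197. 332.] [0.659 0.264 0.027]
tester_load 0.62 [179. 301.] [0.522 0.281 0.027]
plunger_top 0.9 [150. 340.] [0.654 0.273 0.222]
post_h
[... 728 characters left out ...]
2 -0.286  0.078]
case_top_c 0.7 [164. 186.] [0.659 0.286 0.078]
rack_front 0.63 [193. 341.] [ 0.565 -0.284  0.02 ]
rack_front 0.26 [176. 250.] [0.628 0.055 0.02 ]
tester_nest 0.95 [170. 187.] [0.649 0.293 0.027]
tester_load 0.9 [202. 186.] [0.529 0.29  0.027]
tester_platen 0.66 [165. 187.] [0.652 0.28  0.098]
tester_platen 0.54 [169. 188.] [0.636 0.276 0.098]
plunger_top 0.63 [157. 180.] [0.645 0.281 0.222]
module_1_mid 0.5 [217. 281.] [ 0.477 -0.061  0.014]
post_holder 0.58 [202. 264.] [0.535 0.001 0.   ]
daq 0.69 [137. 259.] [0.789 0.026 0.   ]
screwdriver 0.6 [231. 401.] [ 0.43  -0.504  0.   ]
hard_case 0.68 [201. 345.] [ 0.538 -0.299  0.   ]
hard_case 0.65 [228. 123.] [0.434 0.525 0.   ]
```

View pics/scene0.png

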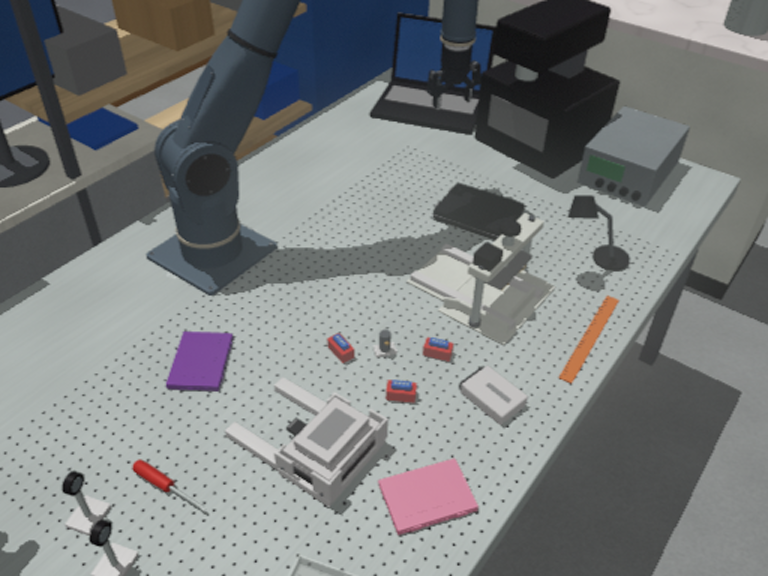

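View pics/top0.png

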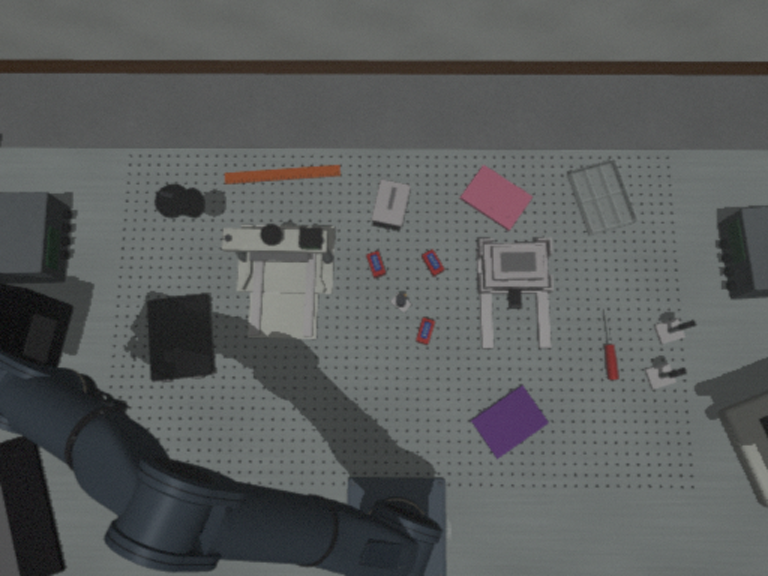

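The pictures show three modules: top-view pixels (x1.5) (376,264), (433,262) and (426,330), around the post at (402,300). The rack is at (515,265) and the tester at (285,260). The pink and purple cases are look-alikes. I'll go above the tab next for a closer look.

```bash
cat >> h.py <<'E'
def tcp():
    o=manip.observe(); return np.array(o["tcp_pos"]),R.from_quat(o["ee_rot"]).as_matrix()
def yaw():
    _,M=tcp(); y=np.degrees(np.arctan2(-M[0,1],M[1,1])); return (y+90)%180-90
def go(*g):
    "rows for goals (x,y,z,yawdeg of tool y vs world y)"
    p,M=tcp(); print("tcp",p.round(4),"yaw",round(yaw(),2))
    for x,y,z,w in g:
        s=M.T@(np.array([x,y,z])-p)/.8; d=(w-yaw()+90)%180-90
        print((x,y,z,w),"row",s.round(4).tolist(),"twist",round(-d/90,4),"mm",round(800*np.linalg.norm(s)))
def mid(c,q,z,th=.2,n=6):
    for r in models.landmark_of(c,q)[:n]:
        if r["confidence"]>th: print(q,round(r["confidence"],2),np.round(np.array(r["centre"])*[384,512]),np.round(at_z(c,r["centre"],z),4))
E
python3 - <<'E'
from h import *
go((.52,.12,.33,0),(.52,-.285,.28,0))
E
```

```text
tcp [0.2929 0.6081 0.2313] yaw -25.72
(0.52, 0.12, 0.33, 0) row [-0.5206, -0.4265, -0.1234] twist -0.2857 mm 547
(0.52, -0.285, 0.28, 0) row [-0.7402, -0.8827, -0.0609] twist -0.2857 mm 923
```

Request:
step_arm([
  [-0.52, -0.4265, -0.1234, -0.2857],
  [-0.52, -0.4265, -0.1234, -0.2857],
  [-0.52, -0.4265, -0.1234, -0.2857],
  [-0.52, -0.4265, -0.1234, -0.2857],
  [-0.52, -0.4265, -0.1234, -0.2857],
  [-0.52, -0.4265, -0.1234, -0.2857],
  [-0.52, -0.4265, -0.1234, -0.2857],
  [-0.52, -0.4265, -0.1234, -0.2857],
  [-0.52, -0.4265, -0.1234, -0.2857],
  [-0.52, -0.4265, -0.1234, -0.2857],
  [-0.52, -0.4265, -0.1234, -0.2857],
  [-0.74, -0.8827, -0.0609, -0.2857],
  [-0.74, -0.8827, -0.0609, -0.2857],
  [-0.74, -0.8827, -0.0609, -0.2857],
  [-0.74, -0.8827, -0.0609, -0.2857],
  [-0.74, -0.8827, -0.0609, -0.2857],
  [-0.74, -0.8827, -0.0609, -0.2857],
  [-0.74, -0.8827, -0.0609, -0.2857],
  [-0.74, -0.8827, -0.0609, -0.2857],
  [-0.74, -0.8827, -0.0609, -0.2857],
], jaw=0)

```text
time: 3.7
tcp_pos: [0.5176, -0.2919, 0.2793]
ee_rot: [0.004, 1.0, -0.002, -0.001]
contact_force: [-0.5, 1.1, -0.1]
grip_width: 0.0429
```

Run:
```python
from h import *
o=manip.observe(); print(o["time"],o["grip_width"],o["contact_force"])
c=vision.camera("wrist"); save(c,"w1.png",s=1.5)
print(c["origin"],rot(c).round(2).tolist(),c["K"][0][0])
for q,z in dict(tray_tab=.026,rack_front=.02,rack_deck=.02,case_low_c=.042,case_mid_c=.058,case_top_c=.078,tray_mid=.027).items(): mid(c,q,z)
t=vision.camera("top"); mid(t,"module_1_mid",.014);mid(t,"tray_tab",.026)
go((.53,-.285,.28,0))
```

```text
3.7 0.04287010644157683 [-0.46975509  1.12832871 -0.06125655]
[ 0.44073842 -0.29146039  0.42265992] [[0.01, 0.95, 0.3], [1.0, -0.01, -0.01], [-0.0, 0.3, -0.95]] 314.7365732564393
tray_tab 0.56 [170. 255.] [ 0.5406 -0.2948  0.026 ]
rack_front 0.68 [86. 78.] [ 0.4344 -0.5098  0.02  ]
rack_front 0.63 [181. 258.] [ 0.5564 -0.2902  0.02  ]
case_low_c 0.58 [108. 437.] [ 0.4627 -0.0806  0.042 ]
case_top_c 0.78 [247. 263.] [ 0.6241 -0.2845  0.078 ]
case_top_c 0.59 [234. 397.] [ 0.6067 -0.1241  0.078 ]
tray_mid 0.22 [319. 451.] [ 7.733e-01 -3.000e-04  2.700e-02]
module_1_mid 0.59 [137. 261.] [0.7839 0.0175 0.014 ]
tray_tab 0.52 [200. 342.] [ 0.5378 -0.2829  0.026 ]
tcp [ 0.5201 -0.2841  0.2803] yaw 0.07
(0.53, -0.285, 0.28, 0) row [-0.0123, -0.0011, 0.0004] twist 0.0008 mm 10
```

View pics/w1.png

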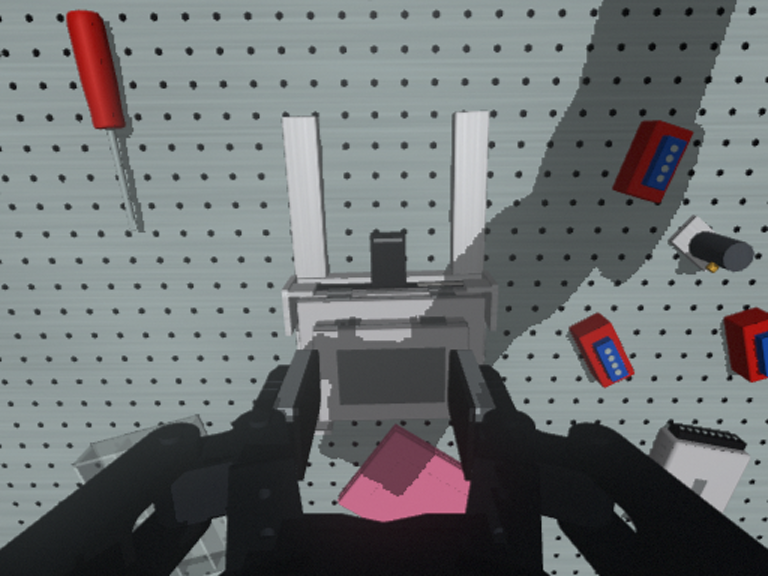

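The wrist picture shows the tab end at about (388,232), with ledge ends at (283–318,116) and (456–488,112). Next I'll turn these corners into world coordinates.

Run:
```python
from h import *
c=vision.camera("wrist"); save(c,"w2.png",(60,260,160,360),3)
o=manip.observe(); print(o["time"],c["origin"])
g=cv2.cvtColor(c["pixels"],cv2.COLOR_RGB2GRAY)
np.save("w2.npy",c["pixels"])
import pickle; pickle.dump({k:c[k] for k in("K","origin","attitude")},open("w2.pkl","wb"))
for q,z in dict(tray_tab=.026,rack_front=.02,case_top_c=.078).items(): mid(c,q,z)
```

```text
4.3 [ 0.44300979 -0.28485233  0.42354737]
tray_tab 0.89 [166. 251.] [ 0.5382 -0.2906  0.026 ]
rack_front 0.91 [181. 256.] [ 0.5598 -0.2845  0.02  ]
rack_front 0.51 [106. 428.] [ 0.4629 -0.071   0.02  ]
case_top_c 0.66 [244. 251.] [ 0.6235 -0.29    0.078 ]
```

View pics/w2.png

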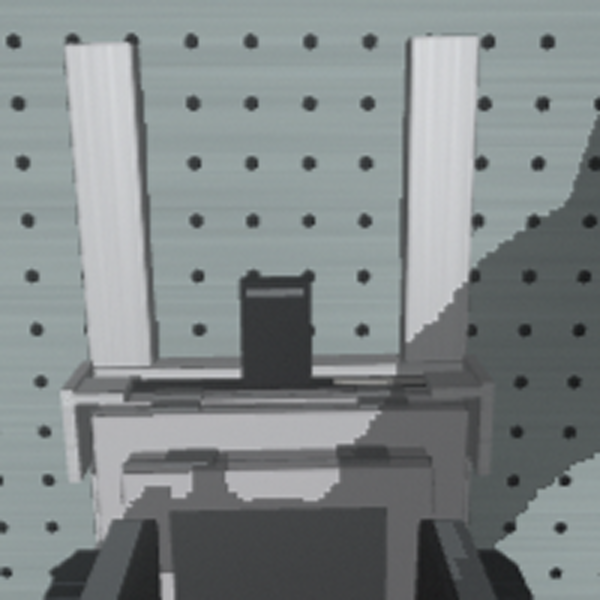

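Run:
```python
from h import *
import pickle; c=pickle.load(open("w2.pkl","rb"))
def P(u,v,z): return at_z(c,[(60+v/3)/384,(160+u/3)/512],z).round(4)
for n,u,v,z in [("LO end",66,43,.02),("LI end",131,42,.02),("RI end",413,37,.02),("RO end",478,37,.02),("LO near",91,365,.02),("LI near",152,363,.02),("RI near",406,340,.02),("RO near",465,355,.02),("tabL",242,290,.031),("tabR",311,288,.031),("tabL2",243,378,.031),("tabR2",309,378,.031)]: print(n,P(u,v,z))
```

```text
LO end [ 0.4262 -0.3738  0.02  ]
LI end [ 0.4258 -0.3476  0.02  ]
RI end [ 0.4237 -0.2342  0.02  ]
RO end [ 0.4237 -0.2081  0.02  ]
LO near [ 0.5612 -0.3719  0.02  ]
LI near [ 0.5603 -0.3447  0.02  ]
RI near [ 0.5495 -0.2321  0.02  ]
RO near [ 0.5564 -0.2057  0.02  ]
tabL [ 0.5249 -0.3037  0.031 ]
tabR [ 0.524  -0.2746  0.031 ]
tabL2 [ 0.5638 -0.3038  0.031 ]
tabR2 [ 0.5638 -0.2751  0.031 ]
```

Run:
```python
from h import *
go((.534,-.2893,.10,.9),(.534,-.2893,.0095,.9))
```

```text
tcp [ 0.5199 -0.2848  0.2801] yaw 0.01
(0.534, -0.2893, 0.1, 0.9) row [-0.0176, -0.0057, 0.2251] twist -0.0099 mm 181
(0.534, -0.2893, 0.0095, 0.9) row [-0.0176, -0.0057, 0.3382] twist -0.0099 mm 271
```

Request:
step_arm([
  [-0.0176, -0.0057, 0.06, -0.0099],
  [-0.0176, -0.0057, 0.12, -0.0099],
  [-0.0176, -0.0057, 0.17, -0.0099],
  [-0.0176, -0.0057, 0.21, -0.0099],
  [-0.0176, -0.0057, 0.24, -0.0099],
  [-0.0176, -0.0057, 0.26, -0.0099],
  [-0.0176, -0.0057, 0.28, -0.0099],
  [-0.0176, -0.0057, 0.3, -0.0099],
  [-0.0176, -0.0057, 0.31, -0.0099],
  [-0.0176, -0.0057, 0.32, -0.0099],
  [-0.0176, -0.0057, 0.33, -0.0099],
  [-0.0176, -0.0057, 0.335, -0.0099],
  [-0.0176, -0.0057, 0.338, -0.0099],
  [-0.0176, -0.0057, 0.338, -0.0099],
], jaw=-0.25)

```text
time: 5.85
tcp_pos: [0.534, -0.2893, 0.0097]
ee_rot: [-0.008, 1.0, -0.0, 0.0]
contact_force: [-0.4, 0.3, 0.5]
grip_width: 0.0535
```

Request:
step_arm([
  [0, 0, 0, 0],
  [0, 0, 0, 0],
  [0, 0, 0, 0],
  [0, 0, 0, 0],
  [0, 0, 0, 0],
  [0, 0, 0, 0],
  [0, 0, 0, 0],
  [0, 0, 0, 0],
], jaw=1, force=80)

```text
time: 6.65
tcp_pos: [0.5343, -0.2895, 0.0104]
ee_rot: [-0.008, 1.0, -0.0, 0.0]
contact_force: [-1.3, 0.2, 5.7]
grip_width: 0.0281
```

Run:
```python
from h import *
o=manip.observe(); print(o["time"],o["grip_width"],o["contact_force"],o["wrist_torque"])
go((.534-.122,-.2893-.0019,.0095,.9))
c=vision.camera("scene"); save(c,"s2.png",(230,340,120,300),4)
```

```text
6.65 0.028068579003262404 [-1.32601729  0.18325072  5.66334077] [0.09677636 0.20491153 0.00798391]
tcp [ 0.5343 -0.2895  0.0104] yaw 0.9
(0.41200000000000003, -0.2912, 0.0095, 0.9) row [0.1528, 0.0003, 0.0009] twist -0.0 mm 122
```

View pics/s2.png

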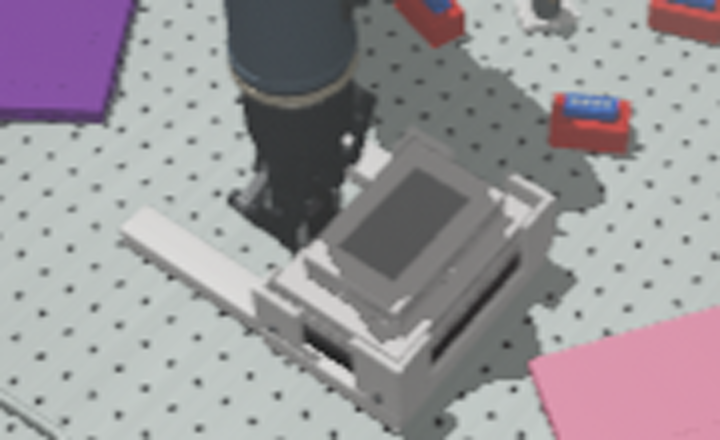

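Request:
step_arm([
  [0.006, 0, 0, 0],
  [0.018, 0, 0, 0],
  [0.034, 0, 0, 0],
  [0.05, 0, 0, 0],
  [0.066, 0, 0, 0],
  [0.082, 0, 0, 0],
  [0.098, 0, 0, 0],
  [0.114, 0, 0, 0],
  [0.13, 0, 0, 0],
  [0.146, 0, 0, 0],
  [0.16, 0, 0, 0],
  [0.1675, 0, 0, 0],
  [0.1675, 0, 0, 0],
  [0.1675, 0, 0, 0],
  [0.1675, 0, 0, 0],
  [0.1675, 0, 0, 0],
])

```text
time: 8.3
tcp_pos: [0.4002, -0.2916, 0.0102]
ee_rot: [-0.008, 1.0, -0.0, 0.0]
contact_force: [-3.1, -1.5, 3.1]
grip_width: 0.0281
```

Run:
```python
from h import *
o=manip.observe(); print(o["time"],o["grip_width"],o["contact_force"],o["wrist_torque"])
c=vision.camera("scene"); save(c,"s3.png",(220,340,100,300),4)
for q,z in dict(case_top_c=.064,case_mid_c=.044).items(): mid(c,q,z)
w=vision.camera("top")
for q,z in dict(case_top_c=.064,case_mid_c=.044,tray_mid=.027,tester_nest=.027,tester_load=.027,plunger_top=.222).items(): mid(w,q,z)
save(w,"t3.png",(120,260,140,400),3)
go()
```

```text
8.3 0.028139552999986325 [-3.08693852 -1.5133759   3.07392218] [-0.09870214  0.68726147 -0.04728568]
case_top_c 0.81 [291. 221.] [ 0.6235 -0.2898  0.064 ]
case_top_c 0.34 [261. 161.] [ 0.4178 -0.3129  0.064 ]
case_mid_c 0.92 [239. 133.] [ 0.2736 -0.2907  0.044 ]
case_mid_c 0.85 [294. 219.] [ 0.6166 -0.2897  0.044 ]
case_mid_c 0.63 [331. 287.] [ 0.8318 -0.2708  0.044 ]
case_top_c 0.61 [174. 342.] [ 0.6274 -0.2788  0.064 ]
case_top_c 0.56 [157. 180.] [0.689  0.3123 0.064 ]
case_mid_c 0.83 [178. 341.] [ 0.6168 -0.279   0.044 ]
case_mid_c 0.82 [131. 332.] [ 0.7991 -0.2497  0.044 ]
tester_nest 0.78 [169. 190.] [0.654  0.2806 0.027 ]
tester_nest 0.66 [240. 344.] [ 0.3908 -0.2873  0.027 ]
tester_load 0.73 [206. 186.] [0.5123 0.2895 0.027 ]
plunger_top 0.77 [156. 179.] [0.6471 0.2846 0.222 ]
tcp [ 0.4003 -0.2916  0.0102] yaw 0.9
```

View pics/s3.png

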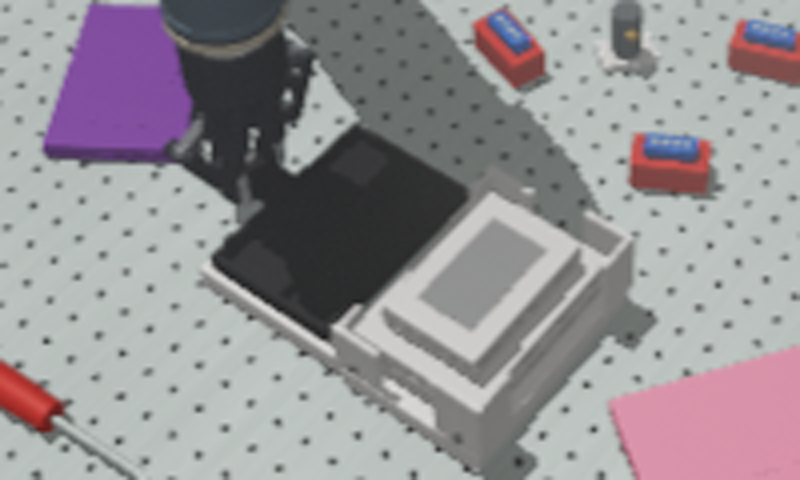

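View pics/t3.png

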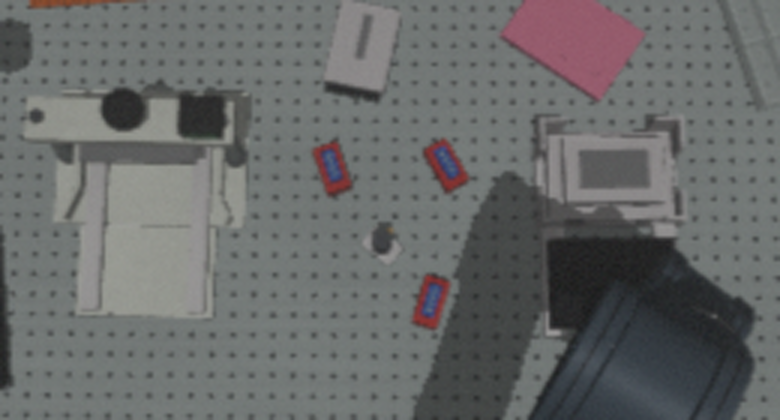

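The pile now stands on the deck, and the tray is out and held by its tab. Next I'll lift it and carry it over to the tester.

Request:
step_arm([
  [0, 0, -0.01, 0],
  [0, 0, -0.025, 0],
  [0, 0, -0.045, 0],
  [0, 0, -0.07, 0],
  [0, 0, -0.1, 0],
  [0, 0, -0.13, 0],
  [0, 0, -0.16, 0],
  [0, 0.01, -0.19, 0],
  [0, 0.03, -0.22, 0],
  [0, 0.06, -0.24, 0],
  [0, 0.1, -0.26, 0],
  [0, 0.14, -0.28, 0],
  [0, 0.18, -0.29, 0],
  [0, 0.22, -0.3, 0],
  [0, 0.26, -0.3, 0],
  [0, 0.3, -0.3, 0],
  [0, 0.34, -0.3, 0],
  [0, 0.38, -0.3, 0],
  [0, 0.42, -0.3, 0],
  [0, 0.46, -0.3, 0],
], force=115)

```text
time: 10.8
tcp_pos: [0.394, 0.0779, 0.2512]
ee_rot: [-0.008, 1.0, -0.0, 0.001]
contact_force: [1.2, -0.4, -1.4]
grip_width: 0.0273
```

Request:
step_arm([
  [0, 0.035, 0, 0],
  [0, 0.07, 0, 0],
  [-0.01, 0.105, 0, 0],
  [-0.02, 0.14, 0, 0],
  [-0.03, 0.17, 0, 0],
  [-0.04, 0.2, 0, 0],
  [-0.04, 0.225, 0, 0],
  [-0.04, 0.245, 0, 0],
  [-0.04, 0.26, 0, 0],
  [-0.04, 0.26, 0, 0],
  [-0.04, 0.26, 0, 0],
  [-0.04, 0.26, 0, 0],
  [-0.04, 0.26, 0, 0],
])

```text
time: 12.1
tcp_pos: [0.4228, 0.2854, 0.2513]
ee_rot: [-0.007, 1.0, -0.0, 0.001]
contact_force: [-0.1, -0.2, -1.3]
grip_width: 0.0278
```

Run:
```python
from h import *
import pickle
o=manip.observe(); print(o["time"],o["grip_width"],o["contact_force"],o["wrist_torque"])
c=vision.camera("wrist"); save(c,"w4.png",s=1.5)
pickle.dump({k:c[k] for k in("K","origin","attitude")},open("w4.pkl","wb"))
go()
for q,z in dict(tester_nest=.027,tester_load=.027).items(): mid(c,q,z)
p,M=tcp(); mid(c,"tray_mid",p[2]+.0167);mid(c,"tray_tab",p[2]+.0157)
```

```text
12.1 0.02780644560130088 [-0.09231568 -0.23682178 -1.32657527] [-0.0448467   0.09749208 -0.0233135 ]
tcp [0.4228 0.2856 0.2513] yaw 0.85
tester_load 0.81 [234. 252.] [0.5233 0.2816 0.027 ]
tray_tab 0.74 [267. 257.] [0.4239 0.2853 0.267 ]
```

View pics/w4.png

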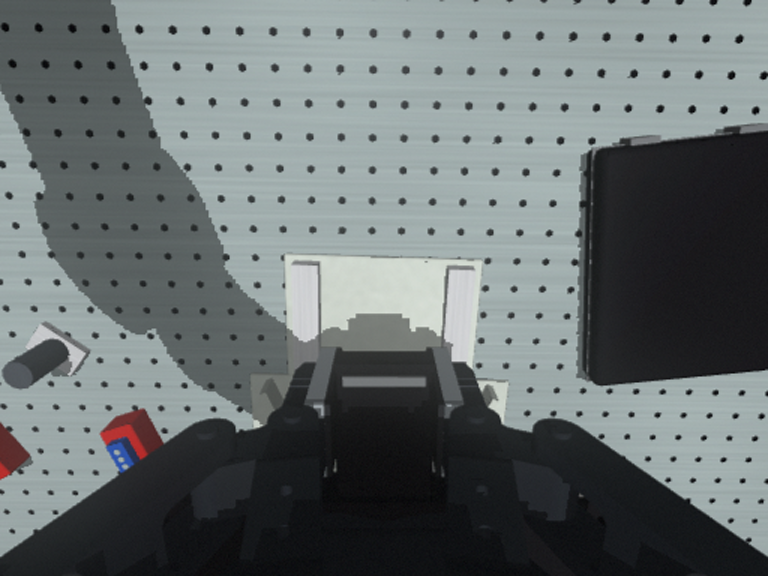

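The tray hangs level in the gripper. The rail ends show at (291–318,262) and (449–476,267).

Run:
```python
from h import *
import pickle; c=pickle.load(open("w4.pkl","rb"))
im=cv2.imread("pics/w4.png"); cv2.imwrite("pics/w4c.png",cv2.resize(im[240:440,230:530],None,fx=2.6,fy=2.6))
for n,u,v,z in [("L out",291,263,.02),("L in",318,262,.02),("R in",449,267,.02),("R out",476,268,.02),("L in far",320,360,.02),("R out far",472,362,.02),("tabend L",343,388,.2512+.021),("tabend R",425,388,.2512+.021)]: print(n,at_z(c,[v/1.5/384,u/1.5/512],z).round(4))
```

```text
L out [0.4489 0.2091 0.02  ]
L in [0.4477 0.2313 0.02  ]
R in [0.4503 0.339  0.02  ]
R out [0.4508 0.3613 0.02  ]
L in far [0.5368 0.2306 0.02  ]
R out far [0.5367 0.3642 0.02  ]
tabend L [0.4168 0.2729 0.2722]
tabend R [0.4165 0.2968 0.2722]
```

View pics/w4c.png

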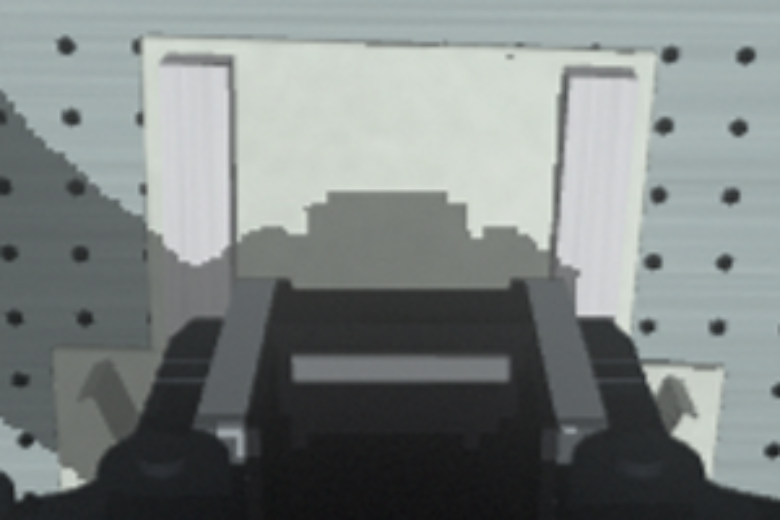

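Run:
```python
from h import *
go((.428,.2855,.06,-.8),(.428,.2855,.0108,-.8))
```

```text
tcp [0.4227 0.2861 0.2513] yaw 0.89
(0.428, 0.2855, 0.06, -0.8) row [-0.0059, -0.0008, 0.2391] twist 0.0188 mm 191
(0.428, 0.2855, 0.0108, -0.8) row [-0.0058, -0.0008, 0.3006] twist 0.0188 mm 241
```

Request:
step_arm([
  [-0.0058, -0.0008, 0.03, 0.0188],
  [-0.0058, -0.0008, 0.07, 0.0188],
  [-0.0058, -0.0008, 0.11, 0.0188],
  [-0.0058, -0.0008, 0.15, 0.0188],
  [-0.0058, -0.0008, 0.185, 0.0188],
  [-0.0058, -0.0008, 0.21, 0.0188],
  [-0.0058, -0.0008, 0.23, 0.0188],
  [-0.0058, -0.0008, 0.25, 0.0188],
  [-0.0058, -0.0008, 0.265, 0.0188],
  [-0.0058, -0.0008, 0.278, 0.0188],
  [-0.0058, -0.0008, 0.288, 0.0188],
  [-0.0058, -0.0008, 0.295, 0.0188],
  [-0.0058, -0.0008, 0.299, 0.0188],
  [-0.0058, -0.0008, 0.3006, 0.0188],
  [-0.0058, -0.0008, 0.3006, 0.0188],
  [-0.0058, -0.0008, 0.3006, 0.0188],
  [-0.0058, -0.0008, 0.3006, 0.0188],
])

```text
time: 14.05
tcp_pos: [0.4282, 0.2856, 0.0111]
ee_rot: [0.007, 1.0, 0.0, 0.002]
contact_force: [-0.1, -0.4, -0.9]
grip_width: 0.0275
```

Request:
step_arm([
  [0, 0, 0, 0],
  [0, 0, 0, 0],
  [0, 0, 0, 0],
  [0, 0, 0, 0],
  [0, 0, 0, 0],
], jaw=-0.25)

```text
time: 14.55
tcp_pos: [0.4282, 0.2856, 0.0111]
ee_rot: [0.007, 1.0, 0.0, 0.002]
contact_force: [-0.5, 0.2, -0.3]
grip_width: 0.0536
```

Request:
step_arm([
  [0, 0, -0.03, 0],
  [0, 0, -0.07, 0],
  [0, 0, -0.12, 0],
  [0, 0, -0.17, 0],
  [0, 0, -0.22, 0],
  [0, 0, -0.26, 0],
  [0, -0.03, -0.28, 0],
  [-0.01, -0.08, -0.3, 0],
  [-0.02, -0.13, -0.31, 0],
  [-0.03, -0.18, -0.31, 0],
  [-0.03, -0.23, -0.31, 0],
  [-0.03, -0.26, -0.31, 0],
  [-0.03, -0.28, -0.31, 0],
  [-0.03, -0.29, -0.31, 0],
  [-0.03, -0.29, -0.31, 0],
  [-0.03, -0.29, -0.31, 0],
])

```text
time: 16.15
tcp_pos: [0.4482, 0.0542, 0.2591]
ee_rot: [0.007, 1.0, 0.0, 0.002]
contact_force: [-0.7, 1.4, 1.1]
grip_width: 0.0535
```

```bash
cat >> h.py <<'E'
def mods(c,z=.028):
    "red regions: min-area rectangle corners put on the box-top plane, with size check"
    hsv=cv2.cvtColor(c["pixels"],cv2.COLOR_RGB2HSV); h,s,v=hsv[...,0].astype(int),hsv[...,1],hsv[...,2]
    m=((s>110)&(v>40)&((h<8)|(h>172)|((h>100)&(h<128)))).astype(np.uint8)
    n,l,st,ce=cv2.connectedComponentsWithStats(m)
    out=[]
    for i in range(1,n):
        if st[i,4]<60: continue
        yy,xx=np.where(l==i)
        out.append((st[i,4],ce[i].round(1)))
    return m,l,out
E
python3 - <<'E'
from h import *
import pickle
o=manip.observe(); print(o["time"],o["grip_width"],o["contact_force"])
c=vision.camera("wrist"); save(c,"w5.png",s=1.5)
pickle.dump({k:c[k] for k in("K","origin","attitude","pixels")},open("w5.pkl","wb"))
print(mods(c)[2]); go()
for q,z in dict(module_1_mid=.014,tester_load=.027,tray_mid=.027,tray_tab=.026).items(): mid(c,q,z,.15)
for r in models.cut_out(c,"module_1_mid")[:6]: print(r["confidence"],np.array(r["centre"])*[384,512],r["mask"].sum())
E
```

```text
16.15 0.053511091216497525 [-0.71696868  1.39397459  1.07374863]
[(np.int32(1259), array([157.4, 165.7])), (np.int32(268), array([146.1, 272.1])), (np.int32(993), array([276.4, 283.2]))]
tcp [0.4482 0.0544 0.2591] yaw -0.72
tray_mid 0.64 [205. 437.] [0.516  0.2832 0.027 ]
```

View pics/w5.png

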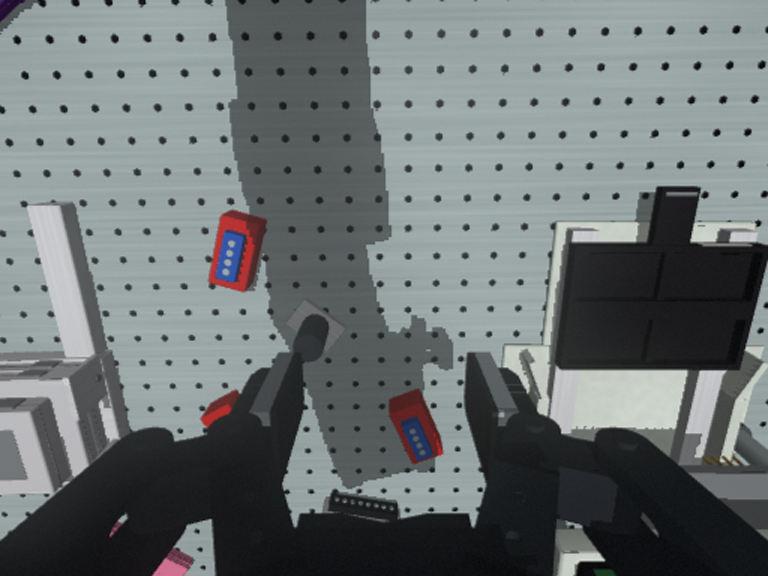

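The tray lies well on the rails with its pockets up, at (655,305) in the picture. Modules show at (238,252), (415,427) and (222,410, partly hidden). I'll fit box silhouettes to get exact poses.

```bash
cat >> h.py <<'E'
from scipy.optimize import minimize
MOD=[((0,0,14),(60,32,28)),((0,0,33),(40,16,10))]
TRAY=[((0,0,7),(110,156,14)),((-78,0,6),(46,30,10))]
def render(c,parts,x,y,yawd,z0,S=4):
    Rz=R.from_euler('z',yawd,degrees=True).as_matrix(); m=np.zeros((384*S,512*S),np.uint8)
    for ce,sz in parts:
        k=np.array([[i,j,l] for i in(-.5,.5) for j in(-.5,.5) for l in(-.5,.5)])*sz+ce
        P=(Rz@(k/1000).T).T+[x,y,z0]
        u=np.array([proj(c,p) for p in P])*S
        cv2.fillConvexPoly(m,cv2.convexHull(np.round(u).astype(np.int32)),255)
    return cv2.resize(m,(512,384),interpolation=cv2.INTER_AREA)/255.
def fit(c,mask,parts,x0,y0,yaws,z0=0):
    best=None
    def f(v):
        r=render(c,parts,v[0],v[1],v[2],z0); return 1-np.minimum(r,mask).sum()/np.maximum(r,mask).sum()
    for w in yaws:
        s=minimize(f,[x0,y0,w],method='Nelder-Mead',options=dict(initial_simplex=[[x0,y0,w],[x0+.015,y0,w],[x0,y0+.015,w],[x0,y0,w+15]],xatol=1e-4,fatol=1e-4))
        if best is None or s.fun<best.fun: best=s
    return best.x.round(4),round(1-best.fun,3)
def fitmods(c,zs=0,minpx=60,near=None):
    m,l,_=mods(c); m=cv2.morphologyEx(m,cv2.MORPH_CLOSE,np.ones((3,3),np.uint8))
    n,l,st,ce=cv2.connectedComponentsWithStats(m)
    for i in range(1,n):
        if st[i,4]<minpx: continue
        p=at_z(c,[ce[i][1]/384,ce[i][0]/512],zs+.02)
        if near and np.hypot(p[0]-near[0],p[1]-near[1])>near[2]: continue
        print("mod px",ce[i].round(),st[i,4],*fit(c,(l==i).astype(float),MOD,p[0],p[1],[-60,0,60],zs))
E
python3 - <<'E'
from h import *
import pickle; c=pickle.load(open("w5.pkl","rb"))
fitmods(c)
v=cv2.cvtColor(c["pixels"],cv2.COLOR_RGB2HSV)[...,2]; m=(v<70).astype(np.uint8); m[:,:340]=0
n,l,st,ce=cv2.connectedComponentsWithStats(m); i=1+np.argmax(st[1:,4]); print(st[i],ce[i])
print("tray",fit(c,(l==i).astype(float),TRAY,.518,.284,[-1],.02))
t=vision.camera("top"); fitmods(t,minpx=25)
E
```

```text
mod px [157. 166.] 1357 [  0.4651  -0.0704 -19.8504] 0.854
mod px [146. 272.] 268 [  0.6325  -0.1053 -29.8663] 0.232
mod px [276. 284.] 1051 [ 0.6388  0.0821 19.5268] 0.881
[  340   248   172   136 13906] [415.49719546 336.09175895]
tray (array([ 0.518,  0.284, -1.   ]), np.float64(0.0))
mod px [288. 175.] 129 [ 0.6354 -0.0885 24.5563] 0.777
mod px [283. 220.] 127 [  0.4638  -0.0688 -17.8916] 0.819
mod px [407. 241.] 133 [  0.3836  -0.5209 -14.7071] 0.504
```

Run:
```python
from h import *
import pickle; c=pickle.load(open("w5.pkl","rb"))
v=cv2.cvtColor(c["pixels"],cv2.COLOR_RGB2HSV)[...,2]
for th in (45,60,75):
    m=(v<th).astype(np.uint8)
    n,l,st,ce=cv2.connectedComponentsWithStats(cv2.morphologyEx(m,cv2.MORPH_OPEN,np.ones((3,3)))); i=l[205,430]; print(th,st[i],ce[i], "tray",fit(c,(l==i).astype(float),TRAY,.518,.284,[-1],.02) if i else 0)
print(manip.observe()["q"].round(2)); go((.465,-.070,.11,-19))
```

```text
45 [  371   125   141   122 11375] [440.65573626 198.08386813] tray (array([ 0.5166,  0.2846, -0.4786]), np.float64(0.938))
60 [  370   125   142   122 11804] [439.23542867 198.19569637] tray (array([ 0.516 ,  0.2844, -1.0802]), np.float64(0.971))
75 [    0   124   512   260 51664] [305.1298196  301.96908873] tray (array([ 0.5156,  0.2843, -1.0891]), np.float64(0.229))
[-0.17  0.21 -0.07  1.95  0.02  0.97  1.31]
tcp [0.4482 0.0537 0.2591] yaw -0.75
(0.465, -0.07, 0.11, -19) row [-0.0225, -0.1544, 0.1864] twist 0.2027 mm 194
```

Request:
step_arm([
  [-0.01, -0.05, 0.04, 0.09],
  [-0.015, -0.1, 0.08, 0.18],
  [-0.0225, -0.1544, 0.12, 0.2027],
  [-0.0225, -0.1544, 0.15, 0.2027],
  [-0.0225, -0.1544, 0.17, 0.2027],
  [-0.0225, -0.1544, 0.18, 0.2027],
  [-0.0225, -0.1544, 0.1864, 0.2027],
  [-0.0225, -0.1544, 0.1864, 0.2027],
  [-0.0225, -0.1544, 0.1864, 0.2027],
  [-0.0225, -0.1544, 0.1864, 0.2027],
  [-0.0225, -0.1544, 0.1864, 0.2027],
], jaw=-0.5)

```text
time: 17.6
tcp_pos: [0.4654, -0.0699, 0.1106]
ee_rot: [0.165, 0.986, 0.0, 0.002]
contact_force: [0.8, 0.7, 0.5]
grip_width: 0.064
```

```bash
cat > look.py <<'E'
from h import *
import sys
c=vision.camera("wrist"); fitmods(c,minpx=600); save(c,sys.argv[1],s=1.5)
p,_=tcp(); print("tcp",p.round(4),"yaw",yaw().round(2))
E
python3 look.py w6.png
```

```text
mod px [256. 188.] 3099 [  0.4645  -0.0697 -16.6966] 0.888
mod px [478. 303.] 2149 [ 6.368000e-01  9.050000e-02 -1.479491e+02] 0.74
mod px [284. 335.] 620 [  0.6358  -0.1017 -16.7467] 0.243
tcp [ 0.4653 -0.0699  0.1105] yaw -18.99
```

View pics/w6.png

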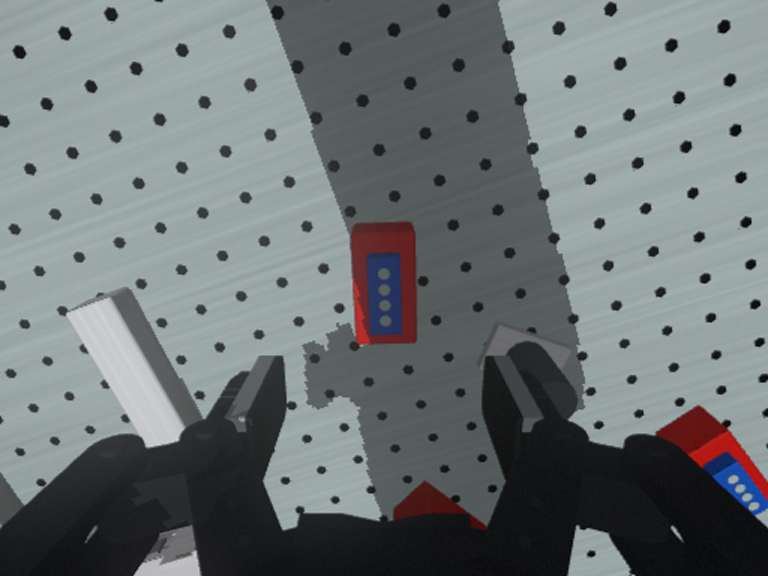

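Module A lies centred between the fingers at (384,283). Going down to grip it.

Request:
step_arm([
  [0.001, 0, 0.03, -0.0167],
  [0.001, 0, 0.06, -0.0167],
  [0.001, 0, 0.085, -0.0167],
  [0.001, 0, 0.105, -0.0167],
  [0.001, 0, 0.117, -0.0167],
  [0.001, 0, 0.1235, -0.0167],
  [0.001, 0, 0.1235, -0.0167],
  [0.001, 0, 0.1235, -0.0167],
])

```text
time: 18.45
tcp_pos: [0.4652, -0.0697, 0.0122]
ee_rot: [0.152, 0.988, 0.0, 0.002]
contact_force: [0.5, -1.2, 0.8]
grip_width: 0.064
```

Request:
step_arm([
  [0, 0, 0, 0],
  [0, 0, 0, 0],
  [0, 0, 0, 0],
  [0, 0, 0, 0],
  [0, 0, 0, 0],
  [0, 0, 0, 0],
  [0, 0, 0, 0],
], jaw=1, force=50)

```text
time: 19.15
tcp_pos: [0.4656, -0.0697, 0.0129]
ee_rot: [0.152, 0.988, 0.001, 0.003]
contact_force: [-1.0, 0.1, 8.3]
grip_width: 0.0305
```

Request:
step_arm([
  [0, 0, -0.01, 0],
  [0, 0, -0.03, 0],
  [0, 0, -0.06, 0],
  [0, 0, -0.1, 0],
  [0, 0, -0.14, 0],
  [0, 0, -0.16, 0],
  [0, 0, -0.16, 0],
])

```text
time: 19.85
tcp_pos: [0.466, -0.0698, 0.1436]
ee_rot: [0.152, 0.988, 0.001, 0.005]
contact_force: [1.3, -0.6, -1.2]
grip_width: 0.0305
```

```bash
cat > pock.py <<'E'
from h import *
import sys
# tray pose (measured), pocket sx sy, height
X,Y,A=.516,.2844,np.radians(-1.0)
def pocket(sx,sy): 
    dx,dy=.029*sx,.038*sy; return X+dx*np.cos(A)-dy*np.sin(A),Y+dx*np.sin(A)+dy*np.cos(A)
if __name__=="__main__":
    o=manip.observe(); print(o["time"],o["grip_width"],o["q"].round(2))
    x,y=pocket(int(sys.argv[1]),int(sys.argv[2])); w=-91
    go((x,y,.17,w),(x,y,.04,w))
E
python3 pock.py 1 1; python3 look.py w7.png
```

```text
19.85 0.030517319868910292 [ 0.02  0.39  0.03  2.08 -0.02  0.66  1.34]
tcp [ 0.466  -0.0698  0.1436] yaw -17.49
(np.float64(0.5456587746041521), np.float64(0.3218880926292616), 0.17, -91) row [0.0519, 0.497, -0.032] twist 0.8168 mm 401
(np.float64(0.5456587746041521), np.float64(0.3218880926292616), 0.04, -91) row [0.0535, 0.4965, 0.1305] twist 0.8168 mm 413
mod px [259. 256.] 9498 [ 0.4978 -0.0793 73.9033] 0.31
mod px [450. 289.] 2291 [ 0.6396  0.0824 22.8607] 0.911
tcp [ 0.4653 -0.0698  0.1422] yaw -17.48
```

Request:
step_arm([
  [0, 0.03, -0.01, 0.06],
  [0.005, 0.08, -0.02, 0.15],
  [0.01, 0.13, -0.03, 0.24],
  [0.015, 0.18, -0.032, 0.33],
  [0.02, 0.23, -0.032, 0.42],
  [0.03, 0.28, -0.032, 0.51],
  [0.035, 0.33, -0.032, 0.6],
  [0.04, 0.38, -0.032, 0.69],
  [0.045, 0.43, -0.032, 0.78],
  [0.05, 0.475, -0.032, 0.8168],
  [0.0519, 0.497, -0.032, 0.8168],
  [0.0519, 0.497, -0.02, 0.8168],
  [0.0519, 0.497, 0.02, 0.8168],
  [0.0525, 0.497, 0.06, 0.8168],
  [0.053, 0.4965, 0.09, 0.8168],
  [0.0535, 0.4965, 0.09, 0.8168],
  [0.0535, 0.4965, 0.09, 0.8168],
  [0.0535, 0.4965, 0.09, 0.8168],
  [0.0535, 0.4965, 0.09, 0.8168],
])

```text
time: 21.8
tcp_pos: [0.5453, 0.3221, 0.0722]
ee_rot: [0.713, 0.701, 0.004, 0.003]
contact_force: [-0.1, 0.2, -0.7]
grip_width: 0.0307
```

```bash
python3 pock.py 1 1
python3 - <<'E'
from h import *
c=vision.camera("wrist"); save(c,"w8.png",s=1.5)
E
```

```text
21.8 0.03066395276629941 [-0.81  0.7   0.33  1.74 -0.31  0.73 -0.34]
tcp [0.5453 0.3221 0.0722] yaw 88.99
(np.float64(0.5456587746041521), np.float64(0.3218880926292616), 0.17, -91) row [-0.0001, 0.0018, -0.1222] twist -0.0002 mm 98
(np.float64(0.5456587746041521), np.float64(0.3218880926292616), 0.04, -91) row [-0.0003, 0.0001, 0.0403] twist -0.0002 mm 32
```

View pics/w8.png

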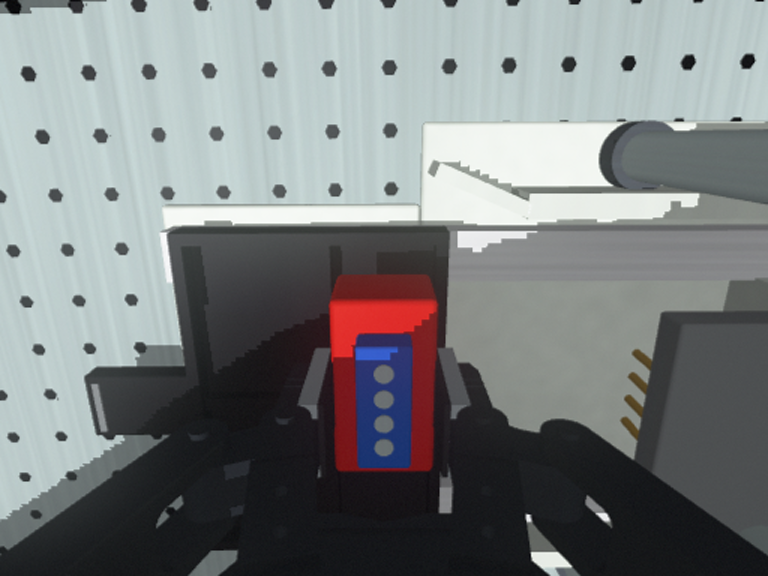

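The module is held squarely above the +x/+y pocket, so I'll lower it and release.

Request:
step_arm([
  [0, 0, 0.015, 0],
  [0, 0, 0.028, 0],
  [0, 0, 0.037, 0],
  [0, 0, 0.042, 0],
  [0, 0, 0.0434, 0],
  [0, 0, 0.0434, 0],
  [0, 0, 0.0434, 0],
])

```text
time: 22.55
tcp_pos: [0.5453, 0.3221, 0.0372]
ee_rot: [0.713, 0.701, 0.004, 0.003]
contact_force: [-0.3, -0.2, 0.4]
grip_width: 0.0308
```

Request:
step_arm([
  [0, 0, 0, 0],
  [0, 0, 0, 0],
  [0, 0, 0, 0],
  [0, 0, 0, 0],
], jaw=0.02)

```text
time: 22.95
tcp_pos: [0.5454, 0.3221, 0.0372]
ee_rot: [0.713, 0.701, 0.004, 0.003]
contact_force: [-0.6, -0.1, 0.1]
grip_width: 0.0416
```

Request:
step_arm([
  [0, 0, -0.02, 0],
  [0, 0, -0.05, 0],
  [0, 0, -0.09, 0],
  [0, 0, -0.13, 0],
  [0, 0, -0.17, 0],
  [0, 0, -0.18, 0],
  [0, 0, -0.18, 0],
])

```text
time: 23.65
tcp_pos: [0.5446, 0.3223, 0.1826]
ee_rot: [0.713, 0.701, 0.005, 0.003]
contact_force: [0.1, 0.3, 0.5]
grip_width: 0.0416
```

Run:
```python
from h import *
c=vision.camera("wrist"); fitmods(c,.024,600,(.5457,.3219,.08)); save(c,"w9.png",s=1.2)
t=vision.camera("top"); fitmods(t,0,25)
go((.637,.082,.11,20),(.637,.082,.11,-160))
print(manip.observe()["time"],manip.observe()["q"].round(2))
```

```text
mod px [254. 175.] 2233 [ 0.5448  0.321  89.7394] 0.9
mod px [243. 174.] 108 [ 0.6364  0.0818 19.6433] 0.697
mod px [288. 175.] 110 [ 0.6377 -0.0879 28.8695] 0.664
mod px [178. 197.] 156 [ 0.5476  0.3276 87.4244] 0.786
mod px [407. 241.] 131 [  0.3828  -0.5206 -15.5296] 0.493
tcp [0.5434 0.3219 0.1803] yaw 89.01
(0.637, 0.082, 0.11, 20) row [-0.2978, 0.1214, 0.0887] twist 0.7667 mm 267
(0.637, 0.082, 0.11, -160) row [-0.2978, 0.1214, 0.0887] twist 0.7667 mm 267
23.75 [-0.85  0.58  0.39  1.64 -0.25  0.96 -0.39]
```

Module A sits in its pocket (fit (0.545,0.321), yaw 89.7°). Module B is next, with the path kept clear of the bridge.

Run:
```python
from h import *
go((.50,.26,.19,20),(.50,.09,.19,20),(.6375,.082,.11,20))
```

```text
tcp [0.5434 0.3219 0.1803] yaw 89.01
(0.5, 0.26, 0.19, 20) row [-0.0783, -0.0528, -0.0127] twist 0.7667 mm 76
(0.5, 0.09, 0.19, 20) row [-0.2907, -0.0491, -0.0128] twist 0.7667 mm 236
(0.6375, 0.082, 0.11, 20) row [-0.2978, 0.122, 0.0887] twist 0.7667 mm 267
```

Request:
step_arm([
  [-0.04, -0.03, -0.0127, 0],
  [-0.0783, -0.0528, -0.0127, 0.08],
  [-0.13, -0.0528, -0.0127, 0.17],
  [-0.18, -0.05, -0.0127, 0.26],
  [-0.23, -0.05, -0.0127, 0.35],
  [-0.27, -0.05, -0.0127, 0.44],
  [-0.29, -0.03, -0.0127, 0.53],
  [-0.29, 0.02, -0.0127, 0.62],
  [-0.295, 0.06, 0, 0.71],
  [-0.2978, 0.1, 0.03, 0.7667],
  [-0.2978, 0.122, 0.06, 0.7667],
  [-0.2978, 0.122, 0.08, 0.7667],
  [-0.2978, 0.122, 0.0887, 0.7667],
  [-0.2978, 0.122, 0.0887, 0.7667],
  [-0.2978, 0.122, 0.0887, 0.7667],
  [-0.2978, 0.122, 0.0887, 0.7667],
], jaw=-0.5)

```text
time: 25.35
tcp_pos: [0.6377, 0.0821, 0.111]
ee_rot: [0.985, 0.174, 0.005, 0.0]
contact_force: [-0.8, -0.3, 0.8]
grip_width: 0.0636
```

```bash
python3 look.py w10.png
python3 - <<'E'
from h import *
print(manip.observe()["q"].round(2),manip.observe()["time"])
E
```

```text
mod px [256. 189.] 3087 [ 0.6369  0.0808 21.6268] 0.892
mod px [443. 255.] 3638 [ 0.6355 -0.0903 32.6771] 0.868
tcp [0.6378 0.0821 0.1111] yaw 20.01
[-0.58  0.74  0.65  1.69 -0.55  0.89 -0.92] 25.4
```

Request:
step_arm([
  [-0.0016, 0.001, 0.03, -0.013],
  [-0.0016, 0.001, 0.06, -0.013],
  [-0.0016, 0.001, 0.085, -0.013],
  [-0.0016, 0.001, 0.105, -0.013],
  [-0.0016, 0.001, 0.117, -0.013],
  [-0.0016, 0.001, 0.1243, -0.013],
  [-0.0016, 0.001, 0.1243, -0.013],
  [-0.0016, 0.001, 0.1243, -0.013],
])

```text
time: 26.2
tcp_pos: [0.6383, 0.081, 0.0123]
ee_rot: [0.983, 0.184, 0.006, 0.001]
contact_force: [-0.1, 0.3, 0.2]
grip_width: 0.0643
```

Request:
step_arm([
  [0, 0, 0, 0],
  [0, 0, 0, 0],
  [0, 0, 0, 0],
  [0, 0, 0, 0],
  [0, 0, 0, 0],
  [0, 0, 0, 0],
  [0, 0, 0, 0],
], jaw=1, force=50)

```text
time: 26.9
tcp_pos: [0.6388, 0.081, 0.0132]
ee_rot: [0.983, 0.184, 0.006, 0.001]
contact_force: [-0.3, -0.1, 5.8]
grip_width: 0.0308
```

Request:
step_arm([
  [0, 0, -0.01, 0],
  [0, 0, -0.03, 0],
  [0, 0, -0.06, 0],
  [0, 0, -0.1, 0],
  [0, 0, -0.14, 0],
  [0, 0, -0.18, 0],
  [0, 0, -0.2, 0],
  [0, 0, -0.2, 0],
])

```text
time: 27.7
tcp_pos: [0.6382, 0.0804, 0.177]
ee_rot: [0.983, 0.184, 0.009, 0.001]
contact_force: [0.7, -0.4, -0.8]
grip_width: 0.031
```

Run:
```python
from h import *
from pock import pocket
print(manip.observe()["grip_width"])
x,y=pocket(1,-1)
go((.50,.12,.18,40),(.50,y,.18,89),(x,y,.17,89),(x,y,.072,89))
```

```text
0.030979751379431025
tcp [0.6382 0.0804 0.177 ] yaw 21.16
(0.5, 0.12, 0.18, 40) row [-0.1431, -0.1085, -0.0067] twist -0.2094 mm 144
(0.5, np.float64(0.24589966779737588), 0.18, 89) row [-0.0863, -0.2553, -0.0063] twist -0.7538 mm 216
(np.float64(0.5443323917149185), np.float64(0.24589966779737588), 0.17, 89) row [-0.0349, -0.2353, 0.0072] twist -0.7538 mm 190
(np.float64(0.5443323917149185), np.float64(0.24589966779737588), 0.072, 89) row [-0.037, -0.2359, 0.1296] twist -0.7538 mm 217
```

Request:
step_arm([
  [-0.04, -0.03, -0.0067, 0],
  [-0.08, -0.06, -0.0067, -0.05],
  [-0.12, -0.09, -0.0067, -0.12],
  [-0.1431, -0.1085, -0.0067, -0.2],
  [-0.13, -0.145, -0.0067, -0.29],
  [-0.115, -0.185, -0.0067, -0.38],
  [-0.1, -0.225, -0.0067, -0.47],
  [-0.0863, -0.2553, -0.0063, -0.56],
  [-0.06, -0.245, 0, -0.65],
  [-0.035, -0.2353, 0.0072, -0.74],
  [-0.035, -0.2353, 0.0072, -0.7538],
  [-0.035, -0.2353, 0.04, -0.7538],
  [-0.036, -0.2353, 0.08, -0.7538],
  [-0.037, -0.2359, 0.11, -0.7538],
  [-0.037, -0.2359, 0.1296, -0.7538],
  [-0.037, -0.2359, 0.1296, -0.7538],
  [-0.037, -0.2359, 0.1296, -0.7538],
  [-0.037, -0.2359, 0.1296, -0.7538],
])

```text
time: 29.5
tcp_pos: [0.5447, 0.246, 0.0731]
ee_rot: [0.713, 0.701, 0.008, 0.006]
contact_force: [0.1, -0.6, -1.0]
grip_width: 0.0305
```

Run:
```python
from h import *
from pock import pocket
print(manip.observe()["grip_width"],manip.observe()["contact_force"])
x,y=pocket(1,-1)
go((x,y,.0377,89))
c=vision.camera("wrist"); fitmods(c,.0588,1500)
```

```text
0.03052518219779805 [ 0.11543689 -0.60562617 -0.99987808]
tcp [0.5447 0.246  0.0731] yaw 88.97
(np.float64(0.5443323917149185), np.float64(0.24589966779737588), 0.0377, 89) row [-0.0003, -0.0013, 0.0442] twist -0.0004 mm 35
mod px [253.  83.] 7601 [ 0.5456  0.3284 88.4529] 0.621
mod px [255. 246.] 8597 [ 0.5438  0.2446 88.9178] 0.909
```

Request:
step_arm([
  [0, 0, 0.015, 0],
  [0, 0, 0.028, 0],
  [0, 0, 0.037, 0],
  [0, 0, 0.042, 0],
  [0, 0, 0.044, 0],
  [0, 0, 0.044, 0],
  [0, 0, 0.044, 0],
])

```text
time: 30.25
tcp_pos: [0.5457, 0.2462, 0.038]
ee_rot: [0.713, 0.701, 0.008, 0.006]
contact_force: [-0.5, -0.2, -0.9]
grip_width: 0.0306
```

Request:
step_arm([
  [0, 0, 0, 0],
  [0, 0, 0, 0],
  [0, 0, 0, 0],
  [0, 0, 0, 0],
], jaw=0.02)

```text
time: 30.65
tcp_pos: [0.5458, 0.2462, 0.0381]
ee_rot: [0.713, 0.701, 0.008, 0.006]
contact_force: [-0.3, 0.1, 0.1]
grip_width: 0.0418
```

Request:
step_arm([
  [0, 0, -0.02, 0],
  [0, 0, -0.05, 0],
  [0, 0, -0.09, 0],
  [0, 0, -0.13, 0],
  [0, 0, -0.17, 0],
  [0, 0, -0.18, 0],
  [0, 0, -0.18, 0],
])

```text
time: 31.35
tcp_pos: [0.5435, 0.2462, 0.1835]
ee_rot: [0.713, 0.701, 0.01, 0.006]
contact_force: [0.0, -0.1, -1.0]
grip_width: 0.0421
```

Run:
```python
from h import *
c=vision.camera("wrist"); fitmods(c,.024,600,(.545,.28,.15))
t=vision.camera("top"); fitmods(t,0,25,(.62,-.09,.1))
go((.50,.20,.19,31),(.50,-.06,.19,31),(.636,-.089,.11,31))
print(manip.observe()["time"],manip.observe()["q"].round(2))
```

```text
mod px [252.  88.] 2688 [ 0.5446  0.322  89.6284] 0.923
mod px [255. 174.] 2268 [ 0.5452  0.245  89.3999] 0.918
mod px [288. 175.] 109 [ 0.6358 -0.0874 24.9876] 0.66
tcp [0.5423 0.2458 0.1812] yaw 88.99
(0.5, 0.2, 0.19, 31) row [-0.0582, -0.0517, -0.0121] twist 0.6443 mm 63
(0.5, -0.06, 0.19, 31) row [-0.3831, -0.0459, -0.013] twist 0.6443 mm 309
(0.636, -0.089, 0.11, 31) row [-0.4167, 0.1228, 0.0901] twist 0.6443 mm 355
31.45 [-0.77  0.53  0.4   1.75 -0.25  0.9  -0.28]
```

Request:
step_arm([
  [-0.04, -0.03, -0.0121, 0],
  [-0.08, -0.0517, -0.0121, 0.08],
  [-0.13, -0.05, -0.0121, 0.17],
  [-0.18, -0.05, -0.0121, 0.26],
  [-0.23, -0.05, -0.0121, 0.35],
  [-0.28, -0.05, -0.0121, 0.44],
  [-0.33, -0.03, -0.0121, 0.53],
  [-0.37, 0.01, -0.0121, 0.62],
  [-0.39, 0.05, 0, 0.6667],
  [-0.41, 0.09, 0.03, 0.6667],
  [-0.4167, 0.1228, 0.06, 0.6667],
  [-0.4167, 0.1228, 0.08, 0.6667],
  [-0.4167, 0.1228, 0.09, 0.6667],
  [-0.4167, 0.1228, 0.09, 0.6667],
  [-0.4167, 0.1228, 0.09, 0.6667],
  [-0.4167, 0.1228, 0.09, 0.6667],
], jaw=-0.5)

```text
time: 33.05
tcp_pos: [0.6361, -0.0889, 0.1111]
ee_rot: [0.968, 0.25, 0.01, 0.001]
contact_force: [0.1, 0.4, 0.3]
grip_width: 0.0639
```

```bash
python3 look.py w11.png
python3 - <<'E'
from h import *
p,M=tcp(); print(manip.observe()["q"].round(2),M[:,2].round(3))
E
```

```text
mod px [255. 190.] 3028 [ 0.636  -0.0898 29.9115] 0.877
tcp [ 0.6363 -0.0889  0.1112] yaw 29.0
[-0.29  0.72  0.61  1.7  -0.53  0.87 -0.51] [ 0.02   0.003 -1.   ]
```

Run:
```python
from h import *
go((.636,-.0896,.0118,29.9))
```

```text
tcp [ 0.6363 -0.0889  0.1112] yaw 29.0
(0.636, -0.0896, 0.0118, 29.9) row [-0.0031, -0.0003, 0.1242] twist -0.01 mm 99
```

Request:
step_arm([
  [-0.001, 0, 0.03, -0.01],
  [-0.001, 0, 0.06, -0.01],
  [-0.002, 0, 0.085, -0.01],
  [-0.003, 0, 0.105, -0.01],
  [-0.0031, 0, 0.117, -0.01],
  [-0.0031, 0, 0.1242, -0.01],
  [-0.0031, 0, 0.1242, -0.01],
  [-0.0031, 0, 0.1242, -0.01],
])

```text
time: 33.9
tcp_pos: [0.6365, -0.09, 0.0124]
ee_rot: [0.966, 0.258, 0.011, 0.001]
contact_force: [0.1, -0.5, -0.3]
grip_width: 0.0637
```

Request:
step_arm([
  [0, 0, 0, 0],
  [0, 0, 0, 0],
  [0, 0, 0, 0],
  [0, 0, 0, 0],
  [0, 0, 0, 0],
  [0, 0, 0, 0],
  [0, 0, 0, 0],
], jaw=1, force=50)

```text
time: 34.6
tcp_pos: [0.637, -0.0902, 0.0134]
ee_rot: [0.966, 0.258, 0.011, 0.002]
contact_force: [-1.2, 0.7, 6.4]
grip_width: 0.0308
```

Request:
step_arm([
  [0, 0, -0.01, 0],
  [0, 0, -0.03, 0],
  [0, 0, -0.06, 0],
  [0, 0, -0.1, 0],
  [0, 0, -0.14, 0],
  [0, 0, -0.18, 0],
  [0, 0, -0.2, 0],
  [0, 0, -0.2, 0],
])

```text
time: 35.4
tcp_pos: [0.6346, -0.0913, 0.1772]
ee_rot: [0.966, 0.258, 0.014, 0.003]
contact_force: [0.4, -0.5, -0.6]
grip_width: 0.0311
```

Run:
```python
from h import *
from pock import pocket
print(manip.observe()["grip_width"])
x,y=pocket(-1,1)
go((.50,-.05,.18,50),(.47,.15,.18,89),(x,y,.17,89),(x,y,.08,89))
```

```text
0.031087513681263
tcp [ 0.6346 -0.0913  0.1772] yaw 29.86
(0.5, -0.05, 0.18, 50) row [-0.1201, -0.1285, -0.0081] twist -0.2237 mm 141
(0.47, 0.15, 0.18, 89) row [-0.0281, -0.3639, -0.0087] twist -0.6571 mm 292
(np.float64(0.4876676082850815), np.float64(0.3229003322026241), 0.17, 89) row [0.0984, -0.5405, 0.0048] twist -0.6571 mm 440
(np.float64(0.4876676082850815), np.float64(0.3229003322026241), 0.08, 89) row [0.0956, -0.5419, 0.1173] twist -0.6571 mm 450
```

Request:
step_arm([
  [-0.04, -0.04, -0.0081, 0],
  [-0.08, -0.085, -0.0081, -0.06],
  [-0.115, -0.13, -0.0081, -0.14],
  [-0.1, -0.18, -0.0081, -0.22],
  [-0.08, -0.23, -0.0081, -0.31],
  [-0.06, -0.28, -0.0081, -0.4],
  [-0.04, -0.33, -0.0081, -0.49],
  [-0.015, -0.38, -0.0081, -0.57],
  [0.02, -0.43, -0.005, -0.64],
  [0.055, -0.48, 0, -0.6571],
  [0.085, -0.52, 0.003, -0.6571],
  [0.0984, -0.5405, 0.0048, -0.6571],
  [0.0984, -0.5405, 0.0048, -0.6571],
  [0.0978, -0.541, 0.04, -0.6571],
  [0.097, -0.5415, 0.08, -0.6571],
  [0.0956, -0.5419, 0.105, -0.6571],
  [0.0956, -0.5419, 0.1173, -0.6571],
  [0.0956, -0.5419, 0.1173, -0.6571],
  [0.0956, -0.5419, 0.1173, -0.6571],
  [0.0956, -0.5419, 0.1173, -0.6571],
])

```text
time: 37.4
tcp_pos: [0.4884, 0.3229, 0.0812]
ee_rot: [0.713, 0.701, 0.011, 0.009]
contact_force: [-0.5, 0.2, -0.4]
grip_width: 0.0305
```

Run:
```python
from h import *
from pock import pocket
o=manip.observe();print(o["grip_width"],o["contact_force"],o["q"].round(2))
x,y=pocket(-1,1); p,M=tcp(); print(M[:,2].round(3))
go((x,y,.0385,89))
c=vision.camera("wrist"); fitmods(c,p[2]-.0134,1500)
```

```text
0.0305029817565882 [-0.4669052   0.18771664 -0.35772905] [-0.9   0.63  0.35  1.88 -0.32  0.65 -0.38]
[ 0.029  0.003 -1.   ]
tcp [0.4884 0.3229 0.0812] yaw 88.98
(np.float64(0.4876676082850815), np.float64(0.3229003322026241), 0.0385, 89) row [-0.0003, -0.0025, 0.0533] twist -0.0002 mm 43
mod px [345. 217.] 6334 [  0.5319   0.3329 106.5698] 0.62
mod px [256. 246.] 8502 [ 0.4875  0.3223 88.9159] 0.915
```

Request:
step_arm([
  [0, 0, 0.015, 0],
  [0, -0.001, 0.03, 0],
  [0, -0.002, 0.043, 0],
  [0, -0.0025, 0.05, 0],
  [0, -0.0025, 0.0533, 0],
  [0, -0.0025, 0.0533, 0],
  [0, -0.0025, 0.0533, 0],
])

```text
time: 38.15
tcp_pos: [0.4877, 0.3232, 0.0384]
ee_rot: [0.713, 0.701, 0.012, 0.009]
contact_force: [0.1, 0.2, -0.6]
grip_width: 0.0307
```

Request:
step_arm([
  [0, 0, 0, 0],
  [0, 0, 0, 0],
  [0, 0, 0, 0],
  [0, 0, 0, 0],
], jaw=0.02)

```text
time: 38.55
tcp_pos: [0.4878, 0.3233, 0.0385]
ee_rot: [0.713, 0.701, 0.012, 0.009]
contact_force: [-0.5, 0.2, 0.4]
grip_width: 0.0419
```

Request:
step_arm([
  [0, 0, -0.02, 0],
  [0, 0.001, -0.05, 0],
  [0, 0.003, -0.09, 0],
  [0, 0.004, -0.13, 0],
  [0, 0.005, -0.17, 0],
  [0, 0.005, -0.21, 0],
  [-0.03, 0.005, -0.23, 0],
  [-0.06, 0.005, -0.24, 0],
  [-0.06, 0.005, -0.24, 0],
])

```text
time: 39.45
tcp_pos: [0.4859, 0.2701, 0.2316]
ee_rot: [0.715, 0.699, 0.012, 0.01]
contact_force: [0.3, -1.1, -0.2]
grip_width: 0.0418
```

Run:
```python
from h import *
o=manip.observe();print(o["time"],o["contact_force"],o["q"].round(2))
c=vision.camera("wrist"); fitmods(c,.024,600,(.52,.28,.15)); save(c,"w12.png",s=1.5)
go((.42,.2855,.24,-1))
```

```text
39.45 [ 0.32609968 -1.05112187 -0.19848902] [-0.92  0.42  0.46  1.79 -0.21  0.95 -0.4 ]
mod px [251. 112.] 1832 [  0.4871   0.3231 -90.6502] 0.923
mod px [306. 112.] 2016 [ 0.545   0.3218 89.4578] 0.924
mod px [305. 182.] 1801 [  0.5454   0.2451 -90.89  ] 0.928
tcp [0.4854 0.2721 0.2307] yaw 88.79
(0.42, 0.2855, 0.24, -1) row [0.0151, -0.0818, -0.014] twist 0.9977 mm 67
```

View pics/w12.png

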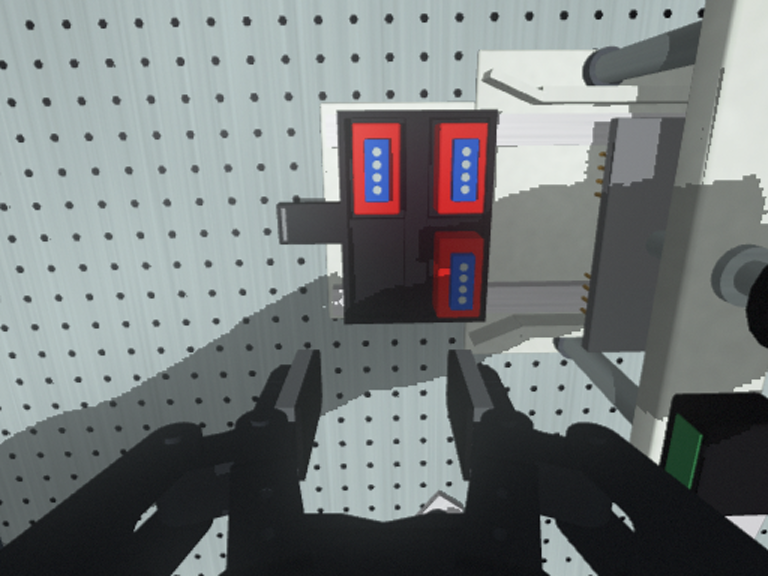

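All three modules lie flat, terminals up, in separate pockets, at (376,170), (463,170) and (461,280). Now I'll turn back to grip the tab with the camera on the -x side.

Request:
step_arm([
  [0, -0.02, -0.01, -0.05],
  [0.005, -0.04, -0.014, -0.14],
  [0.01, -0.06, -0.014, -0.23],
  [0.015, -0.075, -0.014, -0.32],
  [0.0151, -0.0818, -0.014, -0.41],
  [0.0151, -0.0818, -0.014, -0.5],
  [0.0151, -0.0818, -0.014, -0.59],
  [0.0151, -0.0818, -0.014, -0.68],
  [0.0151, -0.0818, -0.014, -0.77],
  [0.0151, -0.0818, -0.014, -0.86],
  [0.0151, -0.0818, -0.014, -0.95],
  [0.0151, -0.0818, -0.014, -1],
  [0.0151, -0.0818, -0.014, -1],
  [0.0151, -0.0818, -0.014, -1],
  [0.0151, -0.0818, -0.014, -1],
], jaw=-0.25)

```text
time: 41.0
tcp_pos: [0.4198, 0.2855, 0.2396]
ee_rot: [0.011, 1.0, 0.002, 0.015]
contact_force: [0.5, 0.2, 0.5]
grip_width: 0.0531
```

Run:
```python
from h import *
o=manip.observe();print(o["time"],o["grip_width"],o["q"].round(2))
c=vision.camera("wrist"); mid(c,"tray_tab",.026); mid(c,"tester_load",.027); save(c,"w13.png",s=1.5)
p,M=tcp(); print(M.round(3).tolist())
go((.428,.2858,.06,-1),(.428,.2858,.0105,-1))
```

```text
41.0 0.05310001319442188 [-0.76  0.31  0.08  1.88 -0.01  0.93  0.87]
tray_tab 0.61 [164. 254.] [0.4318 0.2831 0.026 ]
[[-0.999, 0.022, 0.03], [0.022, 1.0, 0.003], [-0.03, 0.004, -1.0]]
tcp [0.4199 0.2856 0.2399] yaw -1.24
(0.428, 0.2858, 0.06, -1) row [-0.0035, -0.0003, 0.225] twist -0.0027 mm 180
(0.428, 0.2858, 0.0105, -1) row [-0.0016, -0.0005, 0.2869] twist -0.0027 mm 230
```

Request:
step_arm([
  [-0.0035, -0.0006, 0.05, -0.0027],
  [-0.0035, -0.0006, 0.1, -0.0027],
  [-0.0035, -0.0006, 0.15, -0.0027],
  [-0.0035, -0.0008, 0.19, -0.0027],
  [-0.0035, -0.0008, 0.225, -0.0027],
  [-0.0025, -0.001, 0.25, -0.0027],
  [-0.002, -0.001, 0.268, -0.0027],
  [-0.0016, -0.001, 0.28, -0.0027],
  [-0.0016, -0.001, 0.2865, -0.0027],
  [-0.0016, -0.001, 0.2865, -0.0027],
  [-0.0016, -0.001, 0.2865, -0.0027],
])

```text
time: 42.25
tcp_pos: [0.4283, 0.2857, 0.0113]
ee_rot: [0.009, 1.0, 0.002, 0.015]
contact_force: [-0.4, -0.4, -0.3]
grip_width: 0.0531
```

Request:
step_arm([
  [0, 0, 0, 0],
  [0, 0, 0, 0],
  [0, 0, 0, 0],
  [0, 0, 0, 0],
  [0, 0, 0, 0],
  [0, 0, 0, 0],
  [0, 0, 0, 0],
], jaw=1, force=60)

```text
time: 42.95
tcp_pos: [0.4286, 0.2859, 0.0122]
ee_rot: [0.009, 1.0, 0.002, 0.016]
contact_force: [-0.4, 0.0, 7.6]
grip_width: 0.0288
```

Run:
```python
from h import *
o=manip.observe();print(o["time"],o["grip_width"],o["contact_force"],o["wrist_torque"])
p,M=tcp(); d=np.array([1,-.015])
for s in (.06,.12,.132,.140): go((p[0]+s,p[1]-.015*s,p[2],-1))
```

```text
42.95 0.028750921855452274 [-0.4457573   0.03953027  7.56254008] [-0.17986219  0.1633938   0.01302462]
tcp [0.4286 0.2859 0.0122] yaw -1.01
(np.float64(0.4886238328229896), np.float64(0.28499343715593334), np.float64(0.012182768020386845), -1) row [-0.075, 0.0002, 0.0024] twist -0.0001 mm 60
tcp [0.4286 0.2859 0.0122] yaw -1.01
(np.float64(0.5486238328229895), np.float64(0.2840934371559333), np.float64(0.012182768020386845), -1) row [-0.1499, 0.0004, 0.0047] twist -0.0001 mm 120
tcp [0.4286 0.2859 0.0122] yaw -1.01
(np.float64(0.5606238328229896), np.float64(0.28391343715593337), np.float64(0.012182768020386845), -1) row [-0.1649, 0.0004, 0.0052] twist -0.0001 mm 132
tcp [0.4286 0.2859 0.0122] yaw -1.01
(np.float64(0.5686238328229896), np.float64(0.28379343715593336), np.float64(0.012182768020386845), -1) row [-0.1749, 0.0005, 0.0055] twist -0.0001 mm 140
```

Request:
step_arm([
  [-0.005, 0, -0.0006, 0],
  [-0.015, 0, -0.0003, 0],
  [-0.027, 0, 0, 0],
  [-0.039, 0.0001, 0.0004, 0],
  [-0.051, 0.0001, 0.0008, 0],
  [-0.063, 0.0002, 0.0012, 0],
  [-0.075, 0.0002, 0.0016, 0],
  [-0.087, 0.0002, 0.002, 0],
  [-0.099, 0.0003, 0.0024, 0],
  [-0.111, 0.0003, 0.0028, 0],
  [-0.123, 0.0003, 0.0032, 0],
  [-0.135, 0.0004, 0.0036, 0],
  [-0.145, 0.0004, 0.0039, 0],
  [-0.152, 0.0004, 0.004, 0],
  [-0.155, 0.0004, 0.004, 0],
  [-0.155, 0.0004, 0.004, 0],
  [-0.155, 0.0004, 0.004, 0],
])

```text
time: 44.65
tcp_pos: [0.553, 0.284, 0.013]
ee_rot: [0.009, 1.0, 0.002, 0.016]
contact_force: [0.7, -0.4, -1.5]
grip_width: 0.0288
```

Run:
```python
from h import *
o=manip.observe();print(o["time"],o["grip_width"],o["contact_force"],o["wrist_torque"])
go((.562,.2838,.0122,-1))
```

```text
44.65 0.028835274899040114 [ 0.74701522 -0.38606687 -1.46095798] [-0.06136933 -0.10267916 -0.05272715]
tcp [0.553 0.284 0.013] yaw -1.01
(0.562, 0.2838, 0.0122, -1) row [-0.0112, -0.0001, 0.0014] twist -0.0001 mm 9
```

Sliding is free so far. I'll creep on until the rear stop is felt.

Request:
step_arm([
  [-0.003, 0, 0.0004, 0],
  [-0.006, 0, 0.0006, 0],
  [-0.009, 0, 0.0008, 0],
  [-0.0095, 0, 0.001, 0],
])

```text
time: 45.05
tcp_pos: [0.5608, 0.2839, 0.0124]
ee_rot: [0.009, 1.0, 0.002, 0.016]
contact_force: [-1.2, -0.0, -1.5]
grip_width: 0.0284
```

Request:
step_arm([
  [-0.0012, 0, 0, 0],
  [-0.0025, 0, 0, 0],
  [-0.0037, 0, 0, 0],
  [-0.0037, 0, 0, 0],
])

```text
time: 45.45
tcp_pos: [0.5641, 0.2838, 0.0126]
ee_rot: [0.009, 1.0, 0.002, 0.016]
contact_force: [-0.5, -0.4, -1.6]
grip_width: 0.0288
```

Request:
step_arm([
  [-0.0012, 0, 0, 0],
  [-0.0025, 0, 0.0001, 0],
  [-0.0037, 0, 0.0002, 0],
  [-0.0037, 0, 0.0002, 0],
])

```text
time: 45.85
tcp_pos: [0.5646, 0.2839, 0.0124]
ee_rot: [0.009, 1.0, 0.002, 0.014]
contact_force: [-10.9, -0.2, 6.9]
grip_width: 0.0286
```

Request:
step_arm([
  [-0.0012, 0, 0, 0],
  [-0.0025, 0, 0.0001, 0],
  [-0.0025, 0, 0.0001, 0],
])

```text
time: 46.15
tcp_pos: [0.5645, 0.2839, 0.0124]
ee_rot: [0.008, 1.0, 0.002, 0.012]
contact_force: [-9.8, -0.2, 6.5]
grip_width: 0.0288
```

The rear stop is felt: -10 N at TCP x 0.5645, so the tray is about at the nest. I'll release and back out along -x.

Request:
step_arm([
  [0.0005, 0, 0, 0],
  [0.0005, 0, 0, 0],
  [0.0005, 0, 0, 0],
  [0.0005, 0, 0, 0],
  [0.0005, 0, 0, 0],
], jaw=-0.25)

```text
time: 46.65
tcp_pos: [0.5645, 0.2838, 0.0124]
ee_rot: [0.008, 1.0, 0.002, 0.013]
contact_force: [0.7, 0.7, 0.3]
grip_width: 0.0538
```

Request:
step_arm([
  [0.02, 0, -0.001, 0],
  [0.05, 0, -0.002, 0],
  [0.09, 0, -0.004, 0],
  [0.13, 0, -0.02, 0],
  [0.15, 0, -0.05, 0],
  [0.16, 0, -0.1, 0],
  [0.16, 0, -0.15, 0],
  [0.16, 0, -0.2, 0],
  [0.16, 0, -0.25, 0],
  [0.16, 0, -0.3, 0],
  [0.16, 0, -0.33, 0],
  [0.16, 0, -0.33, 0],
])

```text
time: 47.85
tcp_pos: [0.4312, 0.2861, 0.2768]
ee_rot: [0.009, 1.0, 0.004, 0.015]
contact_force: [0.6, 0.6, -0.6]
grip_width: 0.0533
```

Run:
```python
from h import *
o=manip.observe();print(o["time"],o["grip_width"],o["contact_force"])
c=vision.camera("wrist"); save(c,"w14.png",s=1.5)
fitmods(c,.024,150,(.65,.28,.2))
for q,z in dict(plunger_top=.222,tester_nest=.027,tray_mid=.027,tray_tab=.026,tester_platen=.098).items(): mid(c,q,z)
s=vision.camera("scene"); mid(s,"plunger_top",.222)
for r in models.cut_out(s,"plunger_top")[:2]: print(r["confidence"],np.array(r["centre"])*[384,512],r["mask"].sum())
go((.652,.2825,.30,-1),(.652,.2825,.235,-1))
```

```text
47.85 0.053339567784155655 [ 0.60562701  0.64176379 -0.59802926]
mod px [282. 281.] 1270 [ 0.6246  0.3221 88.8959] 0.923
mod px [229. 304.] 282 [  0.6645   0.242  -49.7614] 0.214
mod px [281. 304.] 278 [ 0.663   0.3212 45.3481] 0.213
tray_mid 0.95 [291. 253.] [0.648  0.2796 0.027 ]
tray_tab 0.63 [243. 255.] [0.5679 0.284  0.026 ]
tester_platen 0.94 [330. 255.] [0.6526 0.2828 0.098 ]
tester_platen 0.3 [150. 436.] [0.4227 0.4737 0.098 ]
plunger_top 0.78 [147. 339.] [0.6432 0.2866 0.222 ]
plunger_top 0.7 [292. 222.] [ 0.7051 -0.376   0.222 ]
0.83 [173.2992 342.3744] 504
tcp [0.4296 0.285  0.2724] yaw -0.97
(0.652, 0.2825, 0.3, -1) row [-0.2787, 0.0016, -0.0278] twist 0.0004 mm 224
(0.652, 0.2825, 0.235, -1) row [-0.2768, 0.0014, 0.0535] twist 0.0004 mm 226
```

View pics/w14.png

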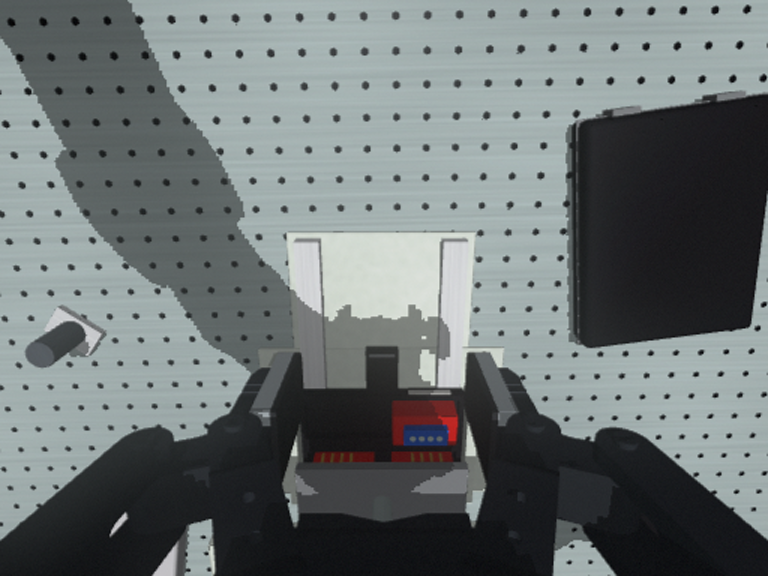

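The tray is home: the rear modules are under the platen and the front module shows at (425,425). Now for the plunger, with the fingers shut.

Request:
step_arm([
  [-0.01, 0, -0.03, 0],
  [-0.04, 0.0005, -0.04, 0],
  [-0.08, 0.0005, -0.04, 0],
  [-0.12, 0.001, -0.035, 0],
  [-0.16, 0.001, -0.033, 0],
  [-0.2, 0.0015, -0.03, 0],
  [-0.23, 0.0015, -0.028, 0],
  [-0.255, 0.0015, -0.028, 0],
  [-0.27, 0.0015, -0.028, 0],
  [-0.2755, 0.0015, -0.028, 0],
  [-0.2755, 0.0015, -0.028, 0],
  [-0.2755, 0.0015, -0.028, 0],
  [-0.2755, 0.0015, -0.01, 0],
  [-0.275, 0.0015, 0.015, 0],
  [-0.274, 0.0015, 0.035, 0],
  [-0.2735, 0.0015, 0.05, 0],
  [-0.2735, 0.0015, 0.0535, 0],
  [-0.2735, 0.0015, 0.0535, 0],
  [-0.2735, 0.0015, 0.0535, 0],
], jaw=1, force=40)

```text
time: 50.2
tcp_pos: [0.6497, 0.2828, 0.2359]
ee_rot: [0.008, 1.0, 0.002, 0.013]
contact_force: [-0.2, -0.8, 0.6]
grip_width: 0.0
```

Run:
```python
from h import *
o=manip.observe();print(o["time"],o["grip_width"],o["contact_force"])
c=vision.camera("scene"); save(c,"s15.png",(110,250,260,440),4)
go((.649,.283,.223,-1),(.649,.283,.202,-1),(.649,.283,.197,-1))
```

```text
50.2 2.3530034396710903e-05 [-0.22763919 -0.81079848  0.55498799]
tcp [0.6498 0.2828 0.236 ] yaw -0.97
(0.649, 0.283, 0.223, -1) row [0.0014, 0.0002, 0.0162] twist 0.0004 mm 13
(0.649, 0.283, 0.202, -1) row [0.0021, 0.0001, 0.0425] twist 0.0004 mm 34
(0.649, 0.283, 0.197, -1) row [0.0023, 0.0001, 0.0487] twist 0.0004 mm 39
```

View pics/s15.png

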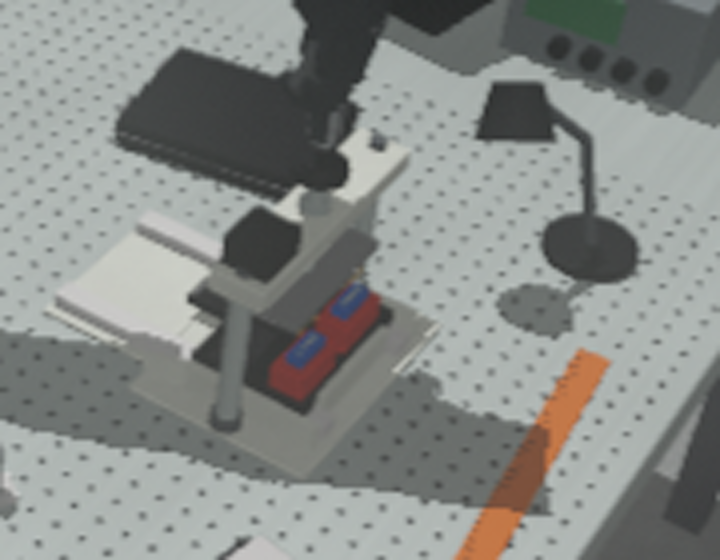

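The shut fingers are over the plunger head at (325,165), and the modules sit level under the platen. Pressing in steps.

Request:
step_arm([
  [0.0005, 0, 0.01, 0],
  [0.001, 0, 0.018, 0],
  [0.0015, 0, 0.025, 0],
  [0.0018, 0, 0.031, 0],
  [0.002, 0, 0.036, 0],
  [0.002, 0, 0.04, 0],
  [0.002, 0, 0.0425, 0],
  [0.002, 0, 0.0425, 0],
])

```text
time: 51.05
tcp_pos: [0.6497, 0.283, 0.2027]
ee_rot: [0.009, 1.0, 0.002, 0.014]
contact_force: [-1.0, -0.1, 10.1]
grip_width: -0.0001
```

Request:
step_arm([
  [0, 0, 0.003, 0],
  [0, 0, 0.005, 0],
  [0, 0, 0.005, 0],
])

```text
time: 51.35
tcp_pos: [0.6498, 0.283, 0.2021]
ee_rot: [0.009, 1.0, 0.003, 0.015]
contact_force: [-8.3, -3.0, 26.3]
grip_width: 0.0003
```

The stop is reached: 26 N with the top at 0.202. Holding for over two seconds.

Request:
step_arm([
  [0, 0, 0.004, 0],
  [0, 0, 0.004, 0],
  [0, 0, 0.004, 0],
  [0, 0, 0.004, 0],
  [0, 0, 0.004, 0],
  [0, 0, 0.004, 0],
  [0, 0, 0.004, 0],
  [0, 0, 0.004, 0],
  [0, 0, 0.004, 0],
  [0, 0, 0.004, 0],
  [0, 0, 0.004, 0],
  [0, 0, 0.004, 0],
])

```text
time: 52.55
tcp_pos: [0.6498, 0.283, 0.2021]
ee_rot: [0.009, 1.0, 0.003, 0.016]
contact_force: [-10.2, -3.0, 25.8]
grip_width: -0.0002
```

Request:
step_arm([
  [0, 0, 0.004, 0],
  [0, 0, 0.004, 0],
  [0, 0, 0.004, 0],
  [0, 0, 0.004, 0],
  [0, 0, 0.004, 0],
  [0, 0, 0.004, 0],
  [0, 0, 0.004, 0],
  [0, 0, 0.004, 0],
  [0, 0, 0.004, 0],
  [0, 0, 0.004, 0],
  [0, 0, 0.004, 0],
  [0, 0, 0.004, 0],
])

```text
time: 53.75
tcp_pos: [0.6498, 0.283, 0.2021]
ee_rot: [0.009, 1.0, 0.004, 0.016]
contact_force: [-9.6, -3.4, 24.6]
grip_width: -0.0001
```

Run:
```python
from h import *
go((.649,.283,.235,-1),(.649,.283,.31,-1),(.43,.2857,.27,-1))
```

```text
tcp [0.6498 0.283  0.2021] yaw -1.01
(0.649, 0.283, 0.235, -1) row [-0.0003, 0.0003, -0.0412] twist -0.0001 mm 33
(0.649, 0.283, 0.31, -1) row [-0.0034, 0.0011, -0.1349] twist -0.0001 mm 108
(0.43, 0.2857, 0.27, -1) row [0.2719, -0.0008, -0.0939] twist -0.0001 mm 230
```

Request:
step_arm([
  [0, 0, -0.008, 0],
  [0, 0, -0.018, 0],
  [0, 0, -0.028, 0],
  [0, 0, -0.041, 0],
  [0, 0, -0.06, 0],
  [-0.002, 0, -0.1, 0],
  [-0.002, 0, -0.13, 0],
  [0.02, 0, -0.13, 0],
  [0.06, 0, -0.125, 0],
  [0.11, 0, -0.12, 0],
  [0.16, 0, -0.11, 0],
  [0.21, 0, -0.1, 0],
  [0.25, -0.0005, -0.094, 0],
  [0.2719, -0.0008, -0.094, 0],
  [0.2719, -0.0008, -0.094, 0],
  [0.2719, -0.0008, -0.094, 0],
])

```text
time: 55.35
tcp_pos: [0.4304, 0.2858, 0.2704]
ee_rot: [0.009, 1.0, 0.004, 0.017]
contact_force: [0.7, -0.5, -0.7]
grip_width: 0.0002
```

Run:
```python
from h import *
o=manip.observe();print(o["time"],o["grip_width"],o["contact_force"])
c=vision.camera("wrist"); save(c,"w16.png",s=1.5)
fitmods(c,.024,900,(.65,.28,.2)); mid(c,"tray_tab",.026); mid(c,"tray_mid",.027)
s=vision.camera("scene"); mid(s,"plunger_top",.222); save(s,"s16.png",(110,250,260,440),4)
a=cv2.imread("pics/s15.png")
go((.44,.2857,.1,-1),(.44,.2857,.0125,-1),(.5635,.2839,.0125,-1))
```

```text
55.35 0.00019725695139192922 [ 0.66797231 -0.54028687 -0.67168309]
plunger_top 0.78 [149. 340.] [0.6529 0.2801 0.222 ]
tcp [0.4308 0.2855 0.2699] yaw -1.07
(0.44, 0.2857, 0.1, -1) row [-0.0045, -0.0012, 0.2127] twist -0.0008 mm 170
(0.44, 0.2857, 0.0125, -1) row [-0.0009, -0.0021, 0.322] twist -0.0008 mm 258
(0.5635, 0.2839, 0.0125, -1) row [-0.1552, -0.0015, 0.3271] twist -0.0008 mm 290
```

The plunger is back up: row 149 now against 150 at the start. I'll descend in front of the tab and slide the open fingers around it.

Request:
step_arm([
  [-0.004, -0.001, 0.05, -0.0008],
  [-0.0045, -0.0012, 0.1, -0.0008],
  [-0.0045, -0.0012, 0.15, -0.0008],
  [-0.0045, -0.0012, 0.2, -0.0008],
  [-0.004, -0.0015, 0.24, -0.0008],
  [-0.003, -0.0018, 0.27, -0.0008],
  [-0.002, -0.002, 0.295, -0.0008],
  [-0.001, -0.0021, 0.312, -0.0008],
  [-0.0009, -0.0021, 0.32, -0.0008],
  [-0.0009, -0.0021, 0.32, -0.0008],
], jaw=-0.25)

```text
time: 56.6
tcp_pos: [0.44, 0.2854, 0.0133]
ee_rot: [0.009, 1.0, 0.003, 0.016]
contact_force: [0.6, 0.2, 0.1]
grip_width: 0.0533
```

Run:
```python
from h import *
o=manip.observe();print(o["time"],o["grip_width"],o["contact_force"])
c=vision.camera("wrist"); mid(c,"tray_tab",.026); mid(c,"tray_mid",.027)
go((.5635,.2839,.0125,-1))
```

```text
56.6 0.053348403654793486 [0.55736117 0.22473324 0.1009858 ]
tcp [0.4405 0.2859 0.0147] yaw -1.02
(0.5635, 0.2839, 0.0125, -1) row [-0.1536, 0.0002, 0.008] twist -0.0002 mm 123
```

Request:
step_arm([
  [-0.03, 0, 0.003, 0],
  [-0.06, 0, 0.004, 0],
  [-0.09, 0, 0.005, 0],
  [-0.115, 0, 0.006, 0],
  [-0.135, 0, 0.007, 0],
  [-0.147, 0.0001, 0.0075, 0],
  [-0.1525, 0.0002, 0.0078, 0],
  [-0.1525, 0.0002, 0.0078, 0],
  [-0.1525, 0.0002, 0.0078, 0],
])

```text
time: 57.65
tcp_pos: [0.5618, 0.2841, 0.0127]
ee_rot: [0.009, 1.0, 0.004, 0.017]
contact_force: [0.0, -0.2, 0.2]
grip_width: 0.0533
```

Request:
step_arm([
  [0, 0, 0, 0],
  [0, 0, 0, 0],
  [0, 0, 0, 0],
  [0, 0, 0, 0],
  [0, 0, 0, 0],
  [0, 0, 0, 0],
  [0, 0, 0, 0],
], jaw=1, force=60)

```text
time: 58.35
tcp_pos: [0.5609, 0.2843, 0.0128]
ee_rot: [0.008, 1.0, 0.004, 0.016]
contact_force: [-5.0, -0.7, 6.6]
grip_width: 0.0285
```

Run:
```python
from h import *
o=manip.observe();print(o["time"],o["grip_width"],o["contact_force"])
p,_=tcp(); go((p[0]-.132,p[1]+.0022,p[2]+.0003,-1))
```

```text
58.35 0.028508530544631015 [-5.04926144 -0.73252902  6.6435778 ]
tcp [0.5609 0.2843 0.0128] yaw -0.96
(np.float64(0.4288578646430997), np.float64(0.28648751522256233), np.float64(0.013122045198307312), -1) row [0.1649, -0.0, -0.0056] twist 0.0004 mm 132
```

Request:
step_arm([
  [0.005, 0, -0.0006, 0],
  [0.015, 0, -0.001, 0],
  [0.027, 0, -0.0014, 0],
  [0.039, 0, -0.0018, 0],
  [0.051, 0, -0.0022, 0],
  [0.063, 0, -0.0026, 0],
  [0.075, 0, -0.003, 0],
  [0.087, 0, -0.0034, 0],
  [0.099, 0, -0.0038, 0],
  [0.111, 0, -0.0042, 0],
  [0.123, 0, -0.0046, 0],
  [0.135, 0, -0.005, 0],
  [0.147, 0, -0.0053, 0],
  [0.157, 0, -0.0056, 0],
  [0.163, 0, -0.0056, 0],
  [0.165, 0, -0.0056, 0],
  [0.165, 0, -0.0056, 0],
  [0.165, 0, -0.0056, 0],
])

```text
time: 60.15
tcp_pos: [0.4284, 0.2865, 0.013]
ee_rot: [0.008, 1.0, 0.004, 0.016]
contact_force: [-2.6, 0.9, -1.4]
grip_width: 0.0284
```

Request:
step_arm([
  [0, 0, 0, 0],
  [0, 0, 0, 0],
  [0, 0, 0, 0],
  [0, 0, 0, 0],
  [0, 0, 0, 0],
  [0, 0, 0, 0],
], jaw=-0.25)

```text
time: 60.75
tcp_pos: [0.4284, 0.2865, 0.013]
ee_rot: [0.008, 1.0, 0.004, 0.016]
contact_force: [0.1, 0.1, -0.6]
grip_width: 0.0535
```

Request:
step_arm([
  [0, 0, -0.02, 0],
  [0, 0, -0.05, 0],
  [0, 0, -0.1, 0],
  [0, 0, -0.15, 0],
  [0, 0, -0.2, 0],
  [0, 0, -0.25, 0],
  [0, 0, -0.3, 0],
  [0, 0, -0.3, 0],
  [0, 0, -0.3, 0],
  [0, 0, -0.3, 0],
])

```text
time: 61.75
tcp_pos: [0.4204, 0.2842, 0.2518]
ee_rot: [0.008, 1.0, 0.003, 0.015]
contact_force: [0.0, 0.4, -1.0]
grip_width: 0.0534
```

Run:
```python
from h import *
o=manip.observe();print(o["time"],o["grip_width"],o["contact_force"])
c=vision.camera("wrist"); save(c,"w17.png",s=1)
fitmods(c,.024,600,(.53,.28,.15))
v=cv2.cvtColor(c["pixels"],cv2.COLOR_RGB2HSV)[...,2]
mid(c,"tray_mid",.027); mid(c,"tray_tab",.026)
s=vision.camera("scene"); mid(s,"plunger_top",.222)
mid(s,"case_top_c",.064); mid(s,"case_mid_c",.044); fitmods(s,.024,60,(.53,.28,.12))
fs=cv2.resize(s["pixels"][100:340,120:440,::-1],None,fx=1.6,fy=1.6)
cv2.imwrite("pics/final.png",np.vstack([cv2.resize(fs,(512,384)),c["pixels"][190:384,:,::-1]]))
```

```text
61.75 0.05344516454088858 [ 0.03164853  0.38426639 -1.02589261]
mod px [289. 209.] 1569 [  0.4912   0.3246 -90.7431] 0.914
mod px [286. 250.] 1417 [  0.5483   0.3224 -88.0062] 0.877
mod px [226. 252.] 1478 [  0.5499   0.2467 -91.4281] 0.91
tray_mid 0.7 [227. 259.] [0.5199 0.2879 0.027 ]
tray_tab 0.91 [161. 255.] [0.4322 0.2842 0.026 ]
plunger_top 0.63 [148. 340.] [0.6497 0.283  0.222 ]
plunger_top 0.38 [175. 313.] [0.6512 0.1191 0.222 ]
case_top_c 0.69 [290. 221.] [ 0.6221 -0.2867  0.064 ]
case_mid_c 0.6 [296. 220.] [ 0.6216 -0.293   0.044 ]
case_mid_c 0.59 [239. 135.] [ 0.2801 -0.2873  0.044 ]
case_mid_c 0.58 [333. 287.] [ 0.8338 -0.2762  0.044 ]
case_mid_c 0.57 [150. 337.] [0.5504 0.4824 0.044 ]
mod px [300. 168.] 127 [ 0.4937  0.3226 98.9811] 0.695
mod px [304. 183.] 174 [ 0.5493  0.2497 92.2533] 0.601
```

View pics/final.png

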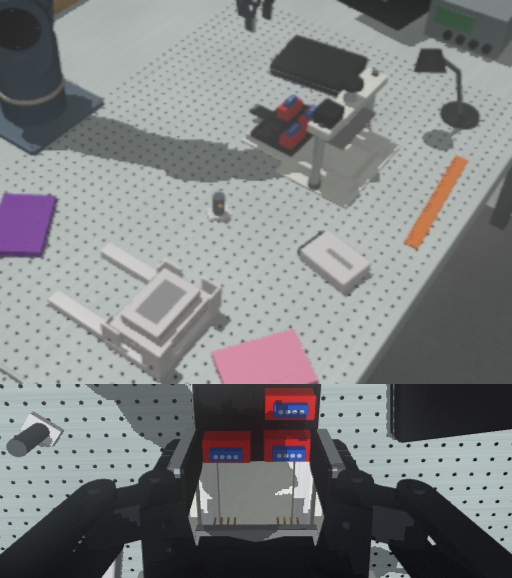

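The tray is back out on the rails, about 130 mm before home, with all three modules flat in it. The pile stands, the plunger is up and the gripper is clear. Handing in.

```bash
python3 -c "
from plant import workorder; print(workorder.job_done())"
```

```text
the job is handed in; nothing more can be done
None
```

I finished the whole job and handed it in at about 62 s of simulated time; the hand-in reports no verdict.

- **What I did:** I drew the tray out by its tab and the pile dropped squarely onto the rack deck. I set the tray on the tester's rails, laid the three modules I found on the bench in pockets of their own, and slid it in until it met the rear stop with about 10 N. I held the plunger on its stop at about 25 N for 2.4 s. After it sprang back up, I drew the tray out again and released it.
- **Last checks:**
  - The tray centre is at about x = 0.52 m, about 130 mm before home.
  - All three modules are flat with terminals up, by silhouette fits of 0.88–0.91 overlap.
  - The plunger top is back at its starting place in the image.
  - The two upper cases show within a few millimetres of the deck centre.
  - The gripper is about 0.24 m above the tab, touching nothing.
- **Disagreements:** Fits and network readings differed from each other by 2–5 mm. The scene-camera module fits were poorer (0.60–0.70 overlap), and that camera gave only two of the three. I could not see the lowest case well enough to measure it by itself.

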